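Peel the clinging top tray off the nested stack

TASK

Slide the stack of nested herb trays along its steel dock until you feel it seat fully against the stop, so that the dock's lips hold the lower trays down. Then peel the clinging top tray off by its corner tab: lift that corner first while the opposite corner still rests on the stack, and only then take the whole tray away, leaving the lower trays flat and fully home. Finish while holding the tray by the gripper, level, about ten centimetres above the middle of the scale's weighing plate and touching nothing else; leave the other things on the counter alone.

Things in the scene. Friction and masses are not known exactly. Their poses are not given: they have to be found in the camera images.
- dock: Fixed steel channel on the counter, 212 x 340 mm: 6 mm floor plate and two low side rails, 12 mm wide, tops 22 mm over the counter, inner faces 188 mm apart. Origin: centre of its underside. Its y axis runs along the channel towards the stop; the stack slides along +y. The -y end is open
- dock_lips (a point): Middle of the line where the dock's two lips begin (dock frame 0, 62, 21 mm). From here to local y = 162 mm a 3 mm thick lip reaches 10 mm in from each rail, its underside 18 mm over the counter, and overhangs the edges of the stack's foot
- stop: Fixed aluminium bar across the channel, 150 mm long, 16 mm thick, 20 mm high above the dock's floor, with two dark screw heads 6 mm higher. Its place along the channel varies by 24 mm. Origin: bottom middle of the face that the stack meets; its y axis points along the dock's +y, away from the stack
- stack: The lower trays, nested in one clump that stays together: black foot plate 180 x 190 x 10 mm (x, y, z), on it a steel tray body 140 x 170 mm, its rim 45 mm above the foot's underside. Origin: centre of the foot's underside, 6 mm above the counter; y along the channel to the stop. Loose, 0.6 to 1 kg; resists sliding with 4 to 8 N; the push rises sharply at the stop
- clips (a point): Middle between the stack's four black sprung clips, at the height of their tops (stack frame 0, 0, 56 mm). Clips at x = +-75, y = +-35 mm, outer faces 86 mm from the middle. Each pinches the edge of the top tray's rim and holds it with 3 to 5 N until that edge has risen 11 mm; lifted straight up the top tray can carry the unseated stack with it
- stack_lead (a point): middle of the foot plate's edge that meets the stop (stack frame 0, 95, 5 mm)
- stack_tail (a point): middle of the other (tail) edge of the foot plate, the one to push against (stack frame 0, -95, 5 mm; 10 mm high). Above it the top tray's rim reaches 90 mm from the middle, 45 to 49 mm above the foot's underside, so an upright finger meets the foot first if its tip is lower than 16 mm over the counter
- tray: The top tray, formed steel, 0.13 to 0.2 kg: flat rim 150 x 180 mm, 4 mm thick, 14 to 18 mm above its origin, around a well 118 x 148 mm that reaches 14 mm below the rim, with 8 mm play inside the stack's rim. Origin: centre of the well's underside, at the start 31 mm above the stack's origin with the same axes; z up. Its rim rests on the stack's rim
- tray_tab (a point): Centre of the upright steel tab on one corner of the top tray (tray frame -60, -75, 35 mm): 9 mm thick along the tray's diagonal direction (1, 1, 0), 26 mm wide along (1, -1, 0), 34 mm high, from the rim top (18 mm) to 52 mm above the tray's origin. Grip it across its 9 mm
- tray_near (a point): Outer corner of the top tray's rim at the tab, rim underside (tray frame -75, -90, 14 mm)
- tray_far (a point): The diagonally far corner of the top tray's rim, rim underside (tray frame 75, 90, 14 mm): the corner to pivot on. Tilting the tray 0.3 to 0.4 rad about it frees all the clips
- scale: Fixed white digital scale, 190 x 190 mm, on the counter. Origin: centre of its underside
- pan (a point): Middle of the top of the scale's square steel weighing plate (160 x 160 mm), 42 mm above the counter
- mortar: Bystander, leave alone: white ceramic mortar bowl, 90 mm across, 80 mm tall. Origin: centre of its underside
- jar_a: Bystander, leave alone: amber glass jar, 72 mm across, 110 mm tall. Origin: centre of its underside
- weight: Bystander, leave alone: brass knobbed weight, 36 mm across, 43 mm tall. Origin: centre of its underside
- scoop: Bystander, leave alone: wooden spoon lying flat, 190 mm long. Origin: centre of its underside
- tin: Bystander, leave alone: grey tin, 100 x 70 x 60 mm. Origin: centre of its underside
Not all that is in view belongs to the job. What is shaped like the tray but orange is not meant.

How it is judged:
On the way, in this order (a step that is already met when the one before it is completed fails the run):
1. the stack is home against the stop, the tray still on it (y of stack_lead in the frame of stop above -0.004 m and angle between stack's own z axis and vertical below 0.05 rad and z of tray_near in the frame of stack below 0.05 m), for 0.2 s.
2. the tab's corner of the top tray is lifted while the opposite corner still rests on the seated stack (y of stack_lead in the frame of stop above -0.004 m and angle between stack's own z axis and vertical below 0.05 rad and z of tray_near in the frame of stack above 0.07 m and z of tray_far in the frame of stack below 0.055 m and contact force between the fingers and tray above 1 N), for 0.1 s.
At the end, for the whole second after the job is handed in: the gripper still holds the top tray, level within 0.2 rad, its middle within 50 mm of the middle of the weighing plate and its underside 50 to 170 mm above it, at rest and touching neither scale nor stack; the lower trays lie flat (within 0.05 rad) and within 4 mm of the stop (y of stack_lead in the frame of stop above -0.004 m and angle between stack's own z axis and vertical below 0.05 rad and horizontal distance between tray and pan below 0.05 m and z of tray in the frame of pan between 0.05 and 0.17 m and angle between tray's own z axis and vertical below 0.2 rad and linear speed of tray below 0.03 m/s and contact force between the fingers and tray above 1 N and contact force between tray and scale below 0.1 N and contact force between each of tray, the fingers and stack below 0.1 N); the arm keeps its last pose, push and grip.
It fails at once if the lower trays are lifted or tipped (angle between stack's own z axis and vertical above 0.12 rad or z of stack in the frame of dock above 0.025 m).
It fails at once if a bystander is disturbed (moved more than 40 mm) (distance of any of mortar, jar_a, weight, scoop, tin from where it was at the start of the episode above 0.04 m).
It also fails if it takes over 59 s, if anything falls off the work surface, if the arm or the gripper's body presses on something with over 40 N, if the wrist force passes 120 N, or if a joint passes its speed limit or range.

ROBOT

A 7-joint arm with a two-finger parallel gripper is mounted at the origin on the work surface. World frame = base frame: x ahead of the robot, y to its left, z up, the work surface at z = 0. Lengths are in m, angles in rad, forces in N, time in s.
With the tool pointing down it reaches from about 0.425 to 0.875 m from the base axis. Payload 9.9 kg.
Tool frame: the origin (TCP) lies on the centre line of the jaws, within the pads' length; the fingertips stand 11 mm ahead of it and the grasp point (between the pads) lies 8 mm behind it; z points along the fingers, x is the direction in which the jaws open and shut, and the axes are right-handed (so a half turn about z gives the same grasp; the last joint's range is limited). The gripper opens to 85 mm and grips with 20 to 120 N. Pads are 22 mm wide; open, the fingers measure 114 mm over their backs; the gripper's body (76 mm by 85 mm) begins 54 mm behind the grasp point. The pads swing forward as they close: fully open they stand 13 mm farther back than shut.
Start: joints at [1.247, 0.576, 0.025, 1.437, -0.015, 1.129, -0.057], TCP at [0.16, -0.656, 0.207] pointing down, gripper open.
Joint ranges: [-2.76, 2.76], [-0.34, 2.15], [-1.52, 1.57], [0.19, 2.46], [-1.09, 4.23], [0.17, 1.99], [-2.82, 2.82]. Speed limits (rad/s): [2.22, 2.22, 3.01, 3.01, 3.14, 3.14, 3.14].

INTERFACE

Orientations are given as a unit quaternion [x, y, z, w].
In Python, from bench import observe, capture, sign_off, find_in gives the robot as it stands.
- The arm moves only by the shell command python3 -m crank 'ROWS' [FORCE]. ROWS is JSON, a list that holds one entry, the list of rows, each a list of 5 numbers: the shift along the tool's x, y, z in mm, then the turn about the tool's z in rad, then the finger opening in mm, from 0 to 85.4. In form: [[[dx, dy, dz, roll, grip], ...]]. A call has 1 to 20 rows; each row is the pose to reach, as a shift and turn from the pose commanded when the call began, along the tool's axes at that moment; what a row does not reach only later rows make up. A row lasts 1/12 s, in which the tool goes at most 41.7 mm and 7.16 degrees, less where a joint would pass 70% of its speed; a pose out of reach is approached as far as the arm can. A call with a gripper value outside its range is refused whole. The fingers move at their own pace and stop on an object; FORCE is the grip in N (left out, the last holds). Time passes only in rows, so rows that repeat a pose let the fingers close. It gives the time, the measured TCP pose, the force and the opening at its end, in the units of the state.
- observe(): the state, without advancing time (a new reading comes with each control period).
- capture(name): name is "side" or "top" or "wrist"; returns a dict with "img" (384x512x3 uint8, red, green, blue), "depth" (384x512 float32, m along the optical axis (not along the pixel's ray), 0 where there is no reading), "mtx" (3x3 intrinsics, pixels), "R" (3x3) and "t" (3): a world point X has camera coordinates R X + t; the wrist camera has in their place "T_tool_cam" (4x4, takes a point from camera to tool coordinates, whose origin is the TCP and whose axes are the tool frame's). Camera axes: x right, y down, z forward; pixel columns grow to the right and rows downward; lengths in m; the calibration is good to about 2 mm. A picture is of the moment at which its call begins: read the wrist's pose just before it.
- sign_off(): hands the job in, once; it reports no verdict.
Trained networks look in a picture, given as the dict that the camera call returned (one of the last four; its "shot" number tells which), for a name from the list of things; names that differ only in an ending like _2 or _b are one class to them, and where a whole thing is asked for, a point or a joint stands for the part that bears it (a point fixed in the world has none). Each returns a list of dicts, best first, with "p" (0 to 1); they miss things now and then, are a little off and sometimes report something else, mostly with a low value. They report only what shows in the picture. A call takes as long as a camera call. They do not tell look-alikes from the thing itself.
- find_in(picture, target): "position" ([x, y, z] in m, in world coordinates, good to about 4 mm: the middle of the surface that is visible of it).
The state is a dict: "time": time; "joint_pos": joint angles; "dq": joint speeds; "joint_efforts": joint torques, N m; "tcp_pos": TCP position; "orientation": TCP orientation; "contact_force": force on the tool from outside, world axes, zero at the start; "ft_torque": the same for the moment, N m; "grip_width": finger opening in m.
Only numpy, scipy, OpenCV 4.12 (cv2) and the standard library are available. Lean on these libraries where they do the work, as an engineer would, in place of code of your own. Each camera call takes 0.05 s, during which the arm holds its last target.

## Working session

There is one attempt and no reset: what is moved stays moved. The work goes in short steps, Python scripts to look and compute and a shell command to move; the robot and the scene stay as the last step left them, time stands still between calls to the robot, and variables do not carry over. Pictures are saved under pics/ and viewed, and the job is handed in when it is done.

```bash
ls; mkdir -p pics
python3 - <<'E'
from bench import observe,capture
import cv2,numpy as np
s=observe()
for k,v in s.items(): print(k,np.round(v,4))
for n in ("side","top","wrist"):
    c=capture(n); cv2.imwrite(f"pics/{n}0.png",cv2.cvtColor(c["img"],cv2.COLOR_RGB2BGR)); np.savez(f"{n}0.npz",**{k:v for k,v in c.items()})
    print(n,[k for k in c],c["mtx"].tolist())
    for k in("R","t","T_tool_cam"):
        if k in c: print(k,np.round(c[k],4).tolist())
E
```

```text
pics
time 0.0
joint_pos [ 1.2472  0.5765  0.0248  1.4379 -0.015   1.129  -0.0565]
dq [-0.0008 -0.0008 -0.0014  0.0008  0.0011 -0.     -0.0012]
joint_efforts [-2.00000e-04 -7.65753e+01  2.25030e+00 -2.85963e+01  1.53000e-02
  1.28000e-02  0.00000e+00]
tcp_pos [ 0.1602 -0.6552  0.2059]
orientation [ 7.866e-01 -6.174e-01 -7.000e-04 -5.000e-04]
contact_force [ 0.0373 -0.5275 -0.5099]
ft_torque [-0.011  -0.0027 -0.0067]
grip_width 0.0854
side ['img', 'depth', 'mtx', 'R', 't', 'shot'] [[349.01309793624887, 0.0, 255.95717900488555], [0.0, 349.01309793624887, 186.67110058877049], [0.0, 0.0, 1.0]]
R [[0.9945, -0.1043, 0.001], [-0.0512, -0.4963, -0.8666], [0.0909, 0.8618, -0.499]]
t [-0.5374, 0.1438, 0.8267]
top ['img', 'depth', 'mtx', 'R', 't', 'shot'] [[353.77878795003386, 0.0, 248.04723779491533], [0.0, 353.77878795003386, 190.56554402869864], [0.0, 0.0, 1.0]]
R [[-0.0101, -0.9997, -0.0244], [-0.9864, 0.014, -0.1636], [0.1639, 0.0224, -0.9862]]
t [0.0959, 0.5362, 0.9121]
wrist ['img', 'depth', 'mtx', 'T_tool_cam', 'shot'] [[342.30781684849825, 0.0, 257.9140019930213], [0.0, 342.30781684849825, 191.93742701778098], [0.0, 0.0, 1.0]]
T_tool_cam [[1.0, 0.0002, -0.0002, 0.0015], [-0.0002, 0.9454, 0.3261, -0.0835], [0.0002, -0.3261, 0.9454, -0.1676], [0.0, 0.0, 0.0, 1.0]]
```

View pics/side0.png

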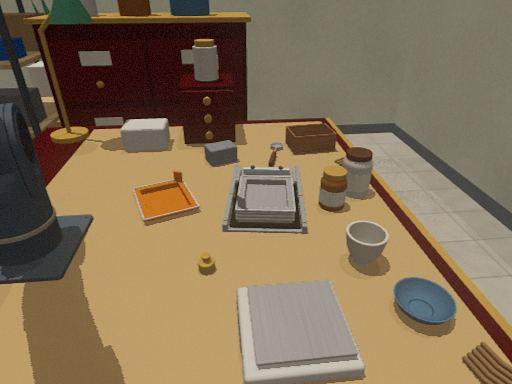

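View pics/top0.png

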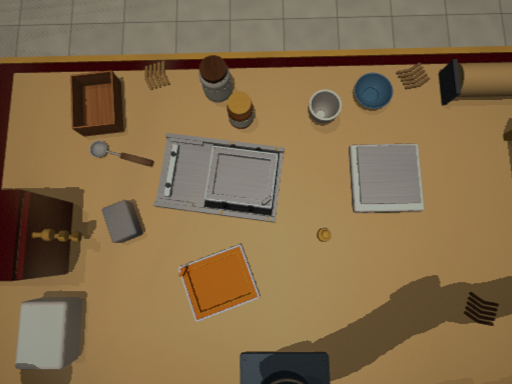

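View pics/wrist0.png

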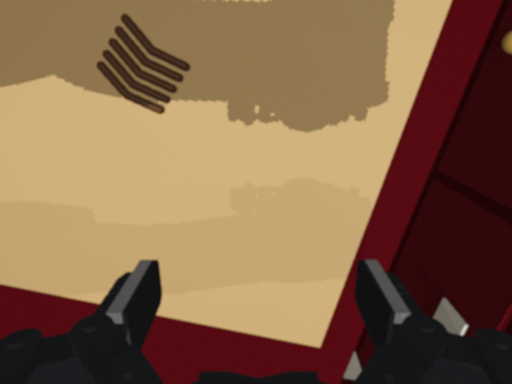

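```bash
cat > h.py <<'E'
import numpy as np,cv2
def w(c,u,v,d=None):
    u=float(u);v=float(v)
    if d is None:
        p=c["depth"][int(v)-1:int(v)+2,int(u)-1:int(u)+2]; p=p[p>0]; d=np.median(p)
    K=c["mtx"];p=np.array([(u-K[0,2])/K[0,0]*d,(v-K[1,2])/K[1,1]*d,d])
    return c["R"].T@(p-c["t"])
def atz(c,u,v,z):
    K=c["mtx"];r=c["R"].T@np.array([(u-K[0,2])/K[0,0],(v-K[1,2])/K[1,1],1.]);o=-c["R"].T@c["t"]
    return o+r*(z-o[2])/r[2]
def proj(c,X):
    p=c["R"]@np.asarray(X)+c["t"];q=c["mtx"]@p;return q[:2]/q[2]
def save(name,img,x0,y0,x1,y1,f):
    cr=cv2.cvtColor(img[y0:y1,x0:x1],cv2.COLOR_RGB2BGR);cr=cv2.resize(cr,None,fx=f,fy=f,interpolation=cv2.INTER_CUBIC);cv2.imwrite("pics/"+name,cr)
E
python3 - <<'E'
from h import *
from bench import *
t=np.load("top0.npz");s=np.load("side0.npz")
save("t1.png",t["img"],150,125,300,230,5);save("s1.png",s["img"],210,150,320,240,7)
for n in("top","side"):
    c=capture(n)
    for g in("dock","dock_lips","stop","stack","clips","stack_lead","stack_tail","tray","tray_tab","tray_near","tray_far","scale","pan","mortar","weight","jar_a","tin","scoop"):
        print(n,g,[(np.round(r["position"],3).tolist(),round(r["p"],2)) for r in find_in(c,g)[:3]])
print(observe()["time"])
E
```

```text
top dock [([0.591, 0.237, 0.006], 0.97)]
top dock_lips [([0.652, 0.486, 0.014], 0.2)]
top stop [([0.602, 0.302, 0.024], 0.81)]
top stack [([0.504, 0.096, 0.018], 0.56)]
top clips [([0.5, 0.102, 0.014], 0.69)]
top stack_lead [([0.496, 0.101, 0.017], 0.69)]
top stack_tail [([0.506, 0.099, 0.018], 0.85)]
top tray [([0.579, 0.104, 0.037], 0.64), ([0.294, 0.17, 0.004], 0.59), ([0.57, -0.288, 0.041], 0.39)]
top tray_tab [([0.297, 0.17, 0.002], 0.71), ([0.576, 0.101, 0.038], 0.63)]
top tray_near [([0.572, 0.105, 0.043], 0.84), ([0.294, 0.169, 0.007], 0.74)]
top tray_far [([0.58, 0.105, 0.037], 0.91), ([0.289, 0.166, -0.002], 0.88)]
top scale [([0.57, -0.287, 0.038], 0.97)]
top pan [([0.57, -0.286, 0.043], 0.82), ([0.504, 0.099, 0.019], 0.69)]
top mortar [([0.78, -0.131, 0.055], 0.96)]
top weight [([0.419, -0.113, 0.03], 0.64), ([0.781, -0.132, 0.053], 0.49)]
top jar_a [([0.747, 0.102, 0.113], 0.56), ([0.656, 0.482, 0.013], 0.35)]
top tin [([0.456, 0.42, 0.058], 0.58), ([0.748, 0.097, 0.112], 0.29)]
top scoop [([0.653, 0.482, 0.015], 0.89)]
side dock [([0.753, 0.084, 0.069], 0.49)]
side dock
[... 347 characters left out ...]
.009], 0.59), ([0.572, -0.331, 0.043], 0.53)]
side tray_tab [([0.295, 0.181, 0.012], 0.8), ([0.579, 0.111, 0.045], 0.65)]
side tray_near [([0.58, 0.112, 0.046], 0.82), ([0.295, 0.18, 0.014], 0.66)]
side tray_far [([0.576, 0.114, 0.049], 0.91), ([0.295, 0.179, 0.01], 0.56)]
side scale [([0.569, -0.33, 0.04], 0.69), ([0.575, 0.116, 0.048], 0.25)]
side pan [([0.57, -0.331, 0.043], 0.75)]
side mortar [([0.762, -0.129, 0.064], 0.73)]
side weight [([0.416, -0.13, 0.019], 0.8)]
side jar_a [([0.752, 0.084, 0.071], 0.71), ([0.569, -0.331, 0.042], 0.7)]
side tin [([0.453, 0.402, 0.046], 0.59), ([0.562, 0.021, 0.023], 0.58)]
side scoop [([0.649, 0.452, 0.013], 0.56), ([0.599, 0.299, 0.017], 0.36)]
2.05
```

View pics/t1.png

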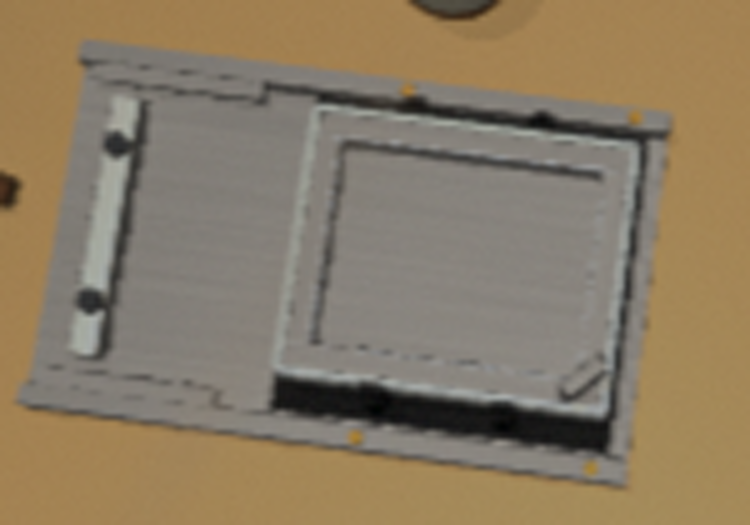

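View pics/s1.png

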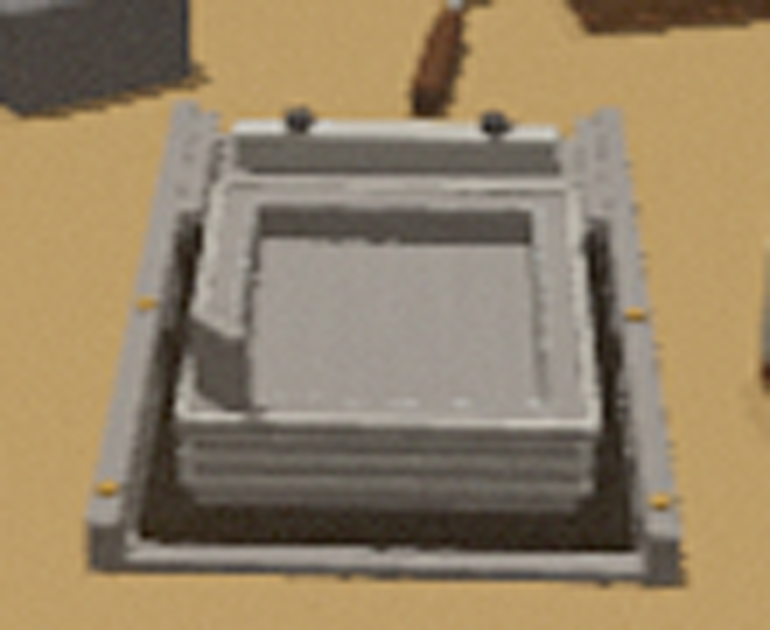

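Run:
```python
from h import *
t=np.load("top0.npz");s=np.load("side0.npz")
T=lambda x,y:(150+x/5-.4,125+y/5-.4)
S=lambda x,y:(210+x/7-.43,150+y/7-.43)
def show(n,c,pts,z):
    P=np.array([atz(c,*p,z) for p in pts]);print(n,np.round(P[:,:2]*1000).tolist(),"mean",np.round(P.mean(0)*1000,1)[:2],"len",np.round(np.linalg.norm(np.diff(P,axis=0),axis=1)*1000),"ang",[round(float(np.degrees(np.arctan2(*(q-p)[[1,0]]))),1) for p,q in zip(P,P[1:])])
show("dock top",t,[T(83,43),T(670,116),T(627,487),T(20,405)],.022)
show("dock side",s,[S(188,104),S(620,110),S(682,526),S(92,520)],.022)
show("rim top",t,[T(316,103),T(640,140),T(608,415),T(275,372)],.055)
show("rim side",s,[S(220,183),S(578,185),S(600,422),S(178,415)],.055)
show("stop top",t,[T(139,98),T(104,356)],.026)
show("stop side",s,[S(236,138),S(556,138)],.026)
show("screws top",t,[T(117,143),T(89,299)],.032)
show("screws side",s,[S(299,118),S(496,124)],.032)
show("tab top",t,[T(606,356),T(562,390),T(572,398),T(607,372)],.089)
for p in [(312,250),(480,250),(590,375)]: print(w(t,*T(*p)).round(3))
# pan
for p in[(360,148),(415,148),(418,207),(360,208),(388,178)]: print("pan",w(t,*p).round(3))
save("t2.png",t["img"],340,135,435,220,8);save("s2.png",s["img"],230,270,370,384,5)
```

```text
dock top [[711.0, 323.0], [662.0, -12.0], [453.0, 17.0], [503.0, 352.0]] mean [582.4 170.2] len [338. 211. 339.] ang [-98.3, 172.1, 81.6]
dock side [[511.0, 348.0], [715.0, 320.0], [667.0, -8.0], [459.0, 17.0]] mean [588.  169.1] len [205. 332. 210.] ang [-7.7, -98.2, 173.1]
rim top [[663.0, 185.0], [639.0, 8.0], [489.0, 28.0], [515.0, 206.0]] mean [576.6 106.5] len [179. 152. 179.] ang [-97.7, 172.2, 81.8]
rim side [[518.0, 205.0], [667.0, 188.0], [640.0, 12.0], [491.0, 31.0]] mean [578.8 109. ] len [150. 178. 150.] ang [-6.6, -98.6, 172.4]
stop top [[677.0, 289.0], [529.0, 305.0]] mean [602.9 297. ] len [149.] ang [173.8]
stop side [[531.0, 302.0], [677.0, 287.0]] mean [604.2 294.6] len [147.] ang [-5.9]
screws top [[649.0, 299.0], [560.0, 313.0]] mean [604.5 306.1] len [90.] ang [171.4]
screws side [[561.0, 308.0], [650.0, 292.0]] mean [605.4 300. ] len [91.] ang [-9.8]
tab top [[516.0, 30.0], [498.0, 53.0], [494.0, 48.0], [507.0, 30.0]] mean [503.9  40.1] len [29.  7. 22.] ang [127.1, -129.7, -54.0]
[0.581 0.186 0.055]
[0.583 0.096 0.039]
[0.506 0.038 0.089]
pan [ 0.652 -0.22   0.042]
pan [ 0.65  -0.369  0.042]
pan [ 0.489 -0.369  0.028]
pan [ 0.488 -0.213  0.029]
pan [ 0.567 -0.29   0.042]
```

View pics/t2.png

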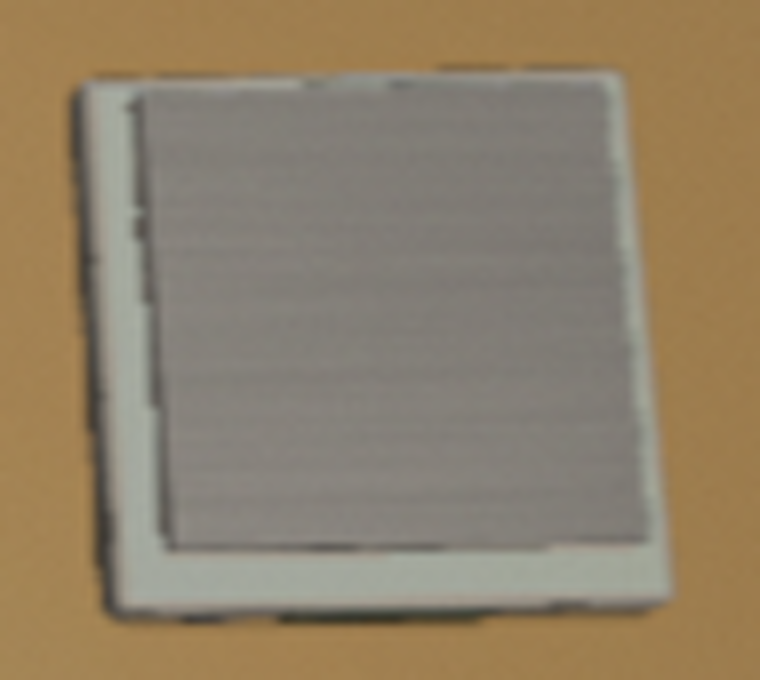

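View pics/s2.png

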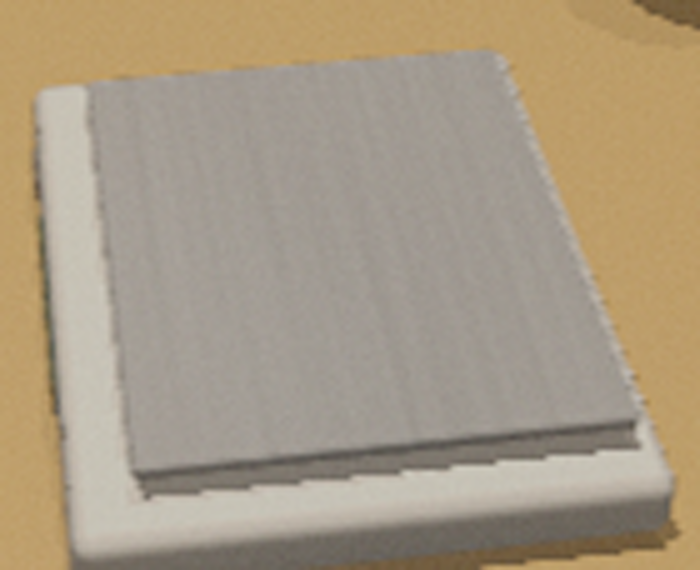

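In the top view the candidates for the tray are: the steel tray on the stack at (242,178), the orange look-alike at (219,282), and the pan/scale at (388,177). The crop t1 shows the steel one between the black clips in the dock, with its tab at crop pixel (585,377), so I choose that one. Measured sizes agree with the text: rim 150x179, dock 211x339, channel direction 81.8°. The stop face is about 94 mm ahead of the stack.

```bash
python3 -m crank '[[[-26,-27,0,-0.06,0],[-52,-55,0,-0.12,0],[-78,-82,0,-0.18,0],[-105,-110,0,-0.24,0],[-131,-137,0,-0.3,0],[-157,-165,0,-0.36,0],[-183,-192,0,-0.42,0],[-209,-220,0,-0.48,0],[-235,-247,0,-0.54,0],[-260,-275,0,-0.6,0]]]' 40
python3 - <<'E'
from h import *
t=np.load("top0.npz");s=np.load("side0.npz")
print(np.mean([atz(t,340+x/8-.44,135+y/8-.44,.042) for x,y in[(135,90),(610,80),(650,545),(170,550)]],0))
print(np.mean([atz(s,230+x/5-.4,270+y/5-.4,.042) for x,y in[(85,82),(505,52),(635,420),(132,470)]],0))
E
```

```text
time: 2.88
tcp_pos: [0.3662, -0.3362, 0.2071]
orientation: [0.934, -0.356, 0.0, 0.0]
contact_force: [0.3, -0.7, -0.4]
grip_width: 0.0001
[ 0.5788915  -0.29151368  0.042     ]
[ 0.58067009 -0.29583561  0.042     ]
```

```bash
python3 -m crank '[[[-5,-37,0,-0.06,0],[-11,-74,5,-0.12,0],[-16,-111,10,-0.18,0],[-22,-148,15,-0.24,0],[-27,-185,25,-0.3,0],[-33,-222,35,-0.36,0],[-38,-259,45,-0.42,0],[-44,-296,55,-0.48,0],[-50,-333,70,-0.54,0],[-55,-370,85,-0.585,0],[-55,-370,85,-0.585,0]]]' 40
python3 - <<'E'
from h import *
from bench import *
print(observe()["orientation"],observe()["contact_force"])
c=capture("side");save("s3.png",c["img"],180,110,340,250,5)
c=capture("wrist");save("w3.png",c["img"],0,0,512,384,1.5)
E
```

```text
time: 3.8
tcp_pos: [0.5741, -0.0171, 0.1196]
orientation: [0.998, -0.067, -0.0, -0.003]
contact_force: [0.1, 0.2, -0.4]
grip_width: -0.0004
[ 9.97723674e-01 -6.73833365e-02 -1.52286821e-04 -2.63309103e-03] [ 0.06310251  0.1883014  -0.43709012]
```

View pics/s3.png

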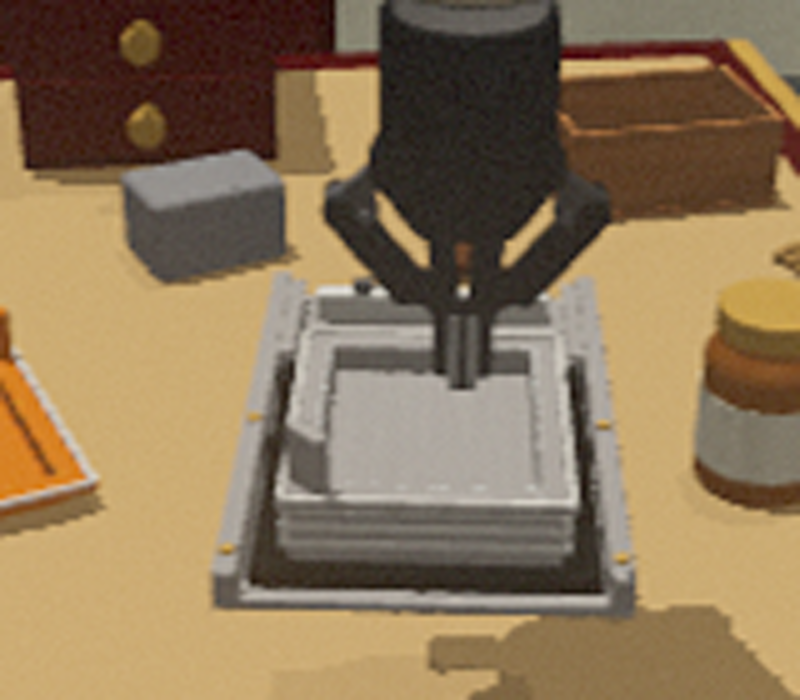

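View pics/w3.png

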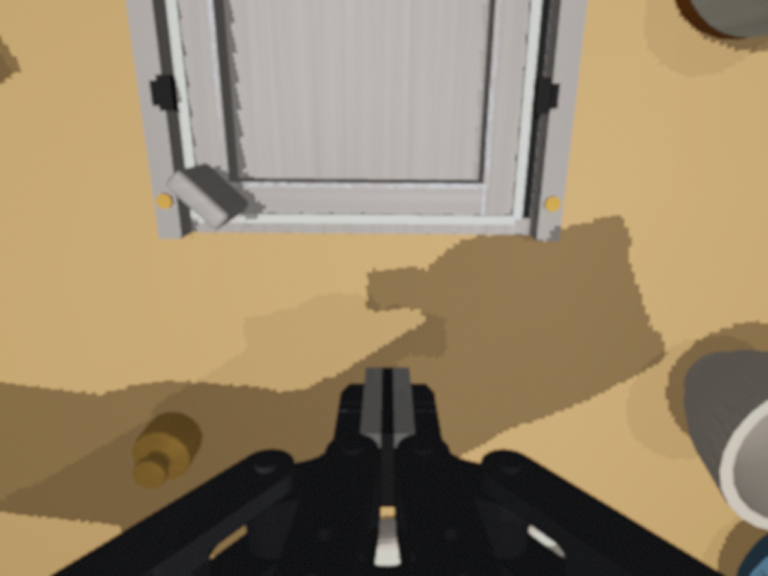

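```bash
python3 -m crank '[[[0,2,30,0,0],[0,4,60,0,0],[0,4,80,0,0],[0,4,92,0,0],[0,4,98,0,0],[0,4,98,0,0],[0,4,98,0,0]]]' 40
python3 - <<'E'
from h import *
from bench import *
c=capture("side");save("s4.png",c["img"],200,140,330,250,6)
E
```

```text
time: 4.48
tcp_pos: [0.5714, -0.0305, 0.0245]
orientation: [0.997, -0.074, 0.0, 0.0]
contact_force: [-0.2, 0.5, -0.3]
grip_width: -0.0002
```

View pics/s4.png

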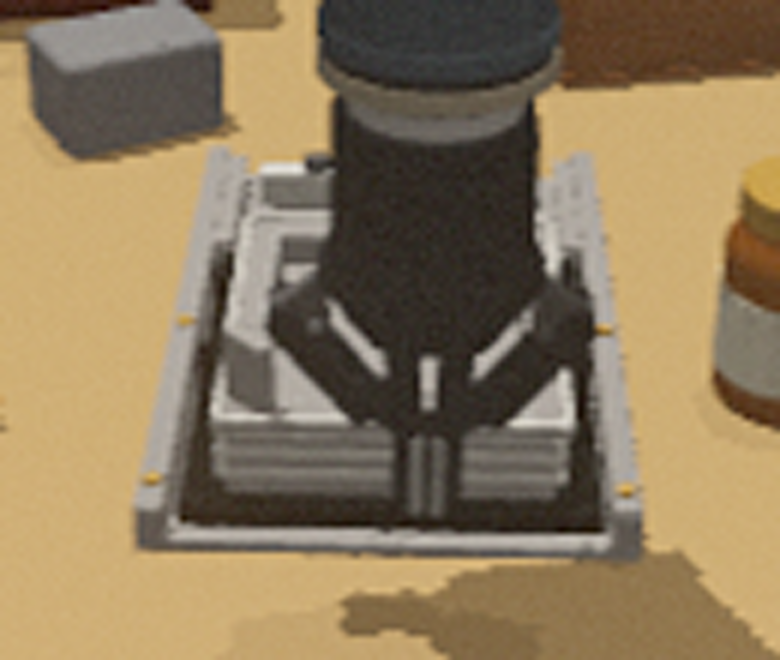

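```bash
python3 -m crank '[[[0,-8,3,0,0],[0,-16,3,0,0],[0,-22,3,0,0],[0,-27,3,0,0],[0,-32,3,0,0],[0,-37,3,0,0],[0,-42,3,0,0]]]' 40;  python3 -m crank '[[[0,-6,0,0,0],[0,-12,0,0,0],[0,-18,0,0,0],[0,-24,0,0,0],[0,-30,0,0,0],[0,-36,0,0,0]]]'
```

```text
time: 5.12
tcp_pos: [0.5771, 0.0092, 0.021]
orientation: [0.997, -0.074, -0.0, 0.002]
contact_force: [-0.9, -10.7, 5.4]
grip_width: 0.0003
time: 5.62
tcp_pos: [0.5825, 0.044, 0.021]
orientation: [0.997, -0.074, -0.0, 0.002]
contact_force: [-1.0, -11.2, 4.4]
grip_width: -0.0001
```

```bash
python3 -m crank '[[[0,-6,0,0,0],[0,-12,0,0,0],[0,-18,0,0,0],[0,-24,0,0,0],[0,-30,0,0,0],[0,-36,0,0,0]]]'
python3 - <<'E'
from h import *
from bench import *
c=capture("top");save("t5.png",c["img"],150,125,300,230,5)
E
```

```text
time: 6.12
tcp_pos: [0.5878, 0.0793, 0.021]
orientation: [0.997, -0.074, -0.0, 0.003]
contact_force: [-1.0, -11.7, 5.2]
grip_width: -0.0
```

View pics/t5.png

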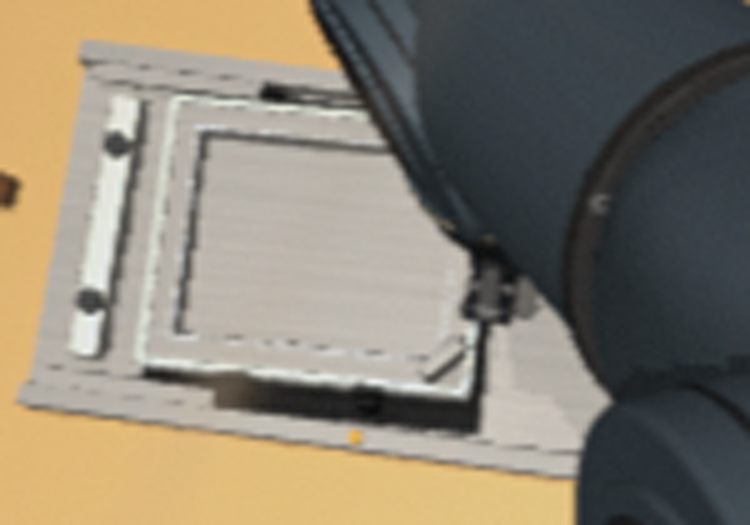

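The stack's front is under the lips; the rim edge at crop x≈160 is a little short of the stop at 125. I keep pushing slowly.

```bash
python3 -m crank '[[[0,-3,0,0,0],[0,-6,0,0,0],[0,-9,0,0,0],[0,-12,0,0,0]]]';python3 -m crank '[[[0,-2,0,0,0],[0,-4,0,0,0]]]';python3 -m crank '[[[0,-2,0,0,0],[0,-4,0,0,0]]]'
```

```text
time: 6.5
tcp_pos: [0.5895, 0.0909, 0.0209]
orientation: [0.997, -0.074, -0.0, 0.003]
contact_force: [-1.0, -13.1, 4.7]
grip_width: -0.0003
time: 6.67
tcp_pos: [0.5901, 0.095, 0.0209]
orientation: [0.997, -0.074, -0.0, 0.003]
contact_force: [0.6, -11.8, 5.9]
grip_width: -0.0002
time: 6.83
tcp_pos: [0.5906, 0.0987, 0.0209]
orientation: [0.997, -0.074, -0.0, 0.003]
contact_force: [0.2, -12.8, 4.5]
grip_width: -0.0002
```

```bash
for i in 1; do python3 -m crank '[[[0,-2,0,0,0],[0,-3,0,0,0]]]';python3 -m crank '[[[0,-2,0,0,0],[0,-3,0,0,0]]]'; done
```

```text
time: 7.0
tcp_pos: [0.5907, 0.0996, 0.0209]
orientation: [0.997, -0.075, -0.001, 0.004]
contact_force: [-1.7, -18.9, 9.1]
grip_width: -0.0001
time: 7.17
tcp_pos: [0.5911, 0.1008, 0.0209]
orientation: [0.997, -0.076, -0.001, 0.005]
contact_force: [-1.5, -21.9, 9.7]
grip_width: -0.0001
```

```bash
python3 -m crank '[[[0,-2,0,0,0],[0,-4,0,0,0],[0,-4,0,0,0]]]';python3 -m crank '[[[0,-2,0,0,0],[0,-4,0,0,0],[0,-4,0,0,0]]]'
python3 - <<'E'
from h import *
from bench import *
c=capture("top");save("t6.png",c["img"],150,125,300,230,5)
E
```

```text
time: 7.42
tcp_pos: [0.5917, 0.1043, 0.0209]
orientation: [0.997, -0.076, -0.001, 0.005]
contact_force: [-1.3, -22.1, 9.6]
grip_width: -0.0001
time: 7.67
tcp_pos: [0.5917, 0.1044, 0.0209]
orientation: [0.997, -0.077, -0.001, 0.008]
contact_force: [-4.1, -31.6, 15.4]
grip_width: 0.0002
```

View pics/t6.png

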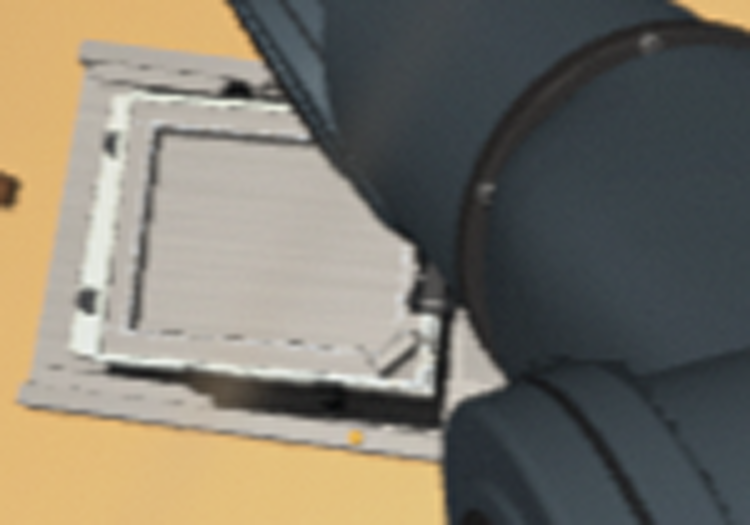

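```bash
python3 -m crank '[[[0,-2,0,0,0],[0,-4,0,0,0],[0,-5,0,0,0],[0,-5,0,0,0]]]'
```

```text
time: 8.05
tcp_pos: [0.5915, 0.1045, 0.0208]
orientation: [0.997, -0.078, -0.002, 0.011]
contact_force: [-6.6, -44.1, 21.0]
grip_width: -0.0002
```

Run:
```python
from h import *
t=np.load("top0.npz")
T=lambda x,y:(150+x/5-.4,125+y/5-.4)
y=np.array([.1426,.9898])
for a,b in[((608,415),(437,393)),((606,356),(417,330)),((316,103),(127,93)),((343,143),(154,127)),((275,372),(80,355))]:
    d=(atz(t,*T(*b),.055)-atz(t,*T(*a),.055))[:2]*1000;print(d.round(1),(d@y).round(1))
```

```text
[13.  90.8] 91.7
[ 15.5 100.9] 102.1
[  7.5 104.4] 104.4
[ 10.8 104. ] 104.5
[ 10.7 105.3] 105.7
```

```bash
python3 -m crank '[[[0,10,0,0,0],[0,25,0,0,0],[0,45,0,0,0],[0,60,-15,0,20],[0,80,-45,0,40],[0,100,-75,0,50],[0,125,-100,0,50],[0,150,-120,0,50],[0,150,-120,0,50],[0,150,-120,0,50]]]'
python3 - <<'E'
from h import *
from bench import *
c=capture("top");save("t7.png",c["img"],150,125,300,230,5);np.savez("t7.npz",**c)
c=capture("side");save("s7.png",c["img"],210,130,320,240,6);np.savez("s7.npz",**c)
s=observe();print(s["tcp_pos"],s["orientation"])
c=capture("wrist");save("w7.png",c["img"],0,0,512,384,1.5);np.savez("w7.npz",**c,p=s["tcp_pos"],q=s["orientation"])
E
```

```text
time: 8.88
tcp_pos: [0.5722, -0.0279, 0.1419]
orientation: [0.997, -0.074, 0.001, -0.0]
contact_force: [1.3, 0.4, -0.6]
grip_width: 0.0503
[ 0.571384   -0.02545205  0.14030959] [ 9.97374191e-01 -7.24183776e-02 -2.40999780e-04 -4.92938649e-04]
```

View pics/t7.png

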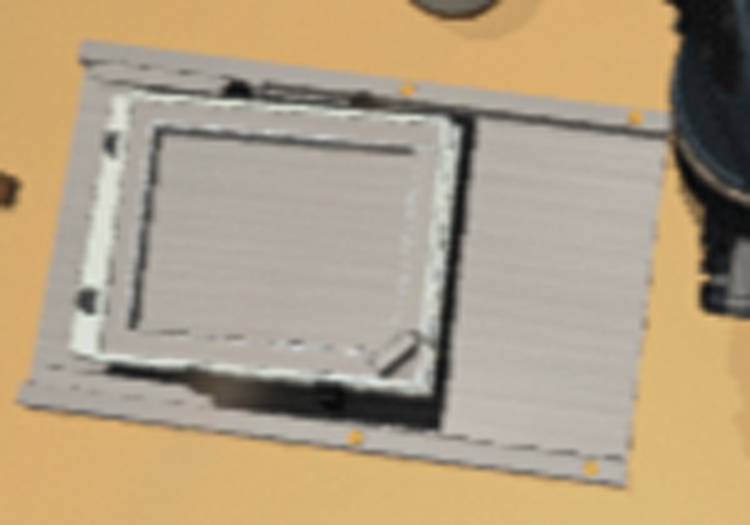

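View pics/s7.png

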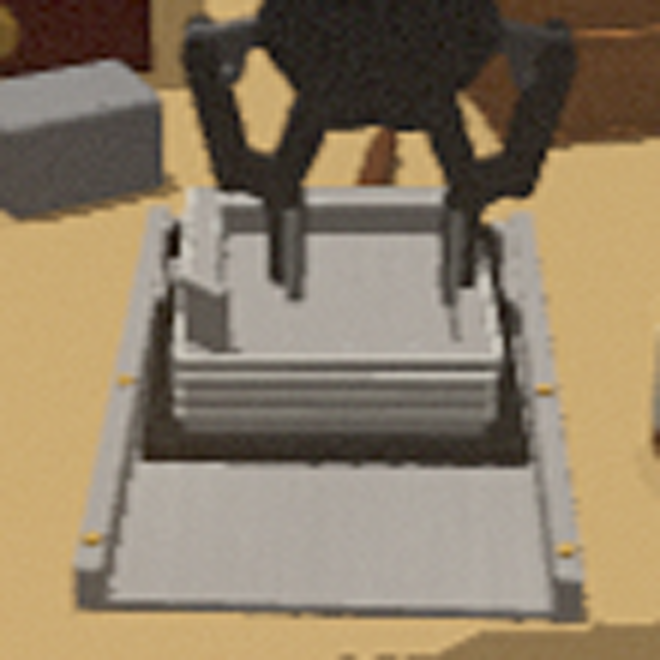

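View pics/w7.png

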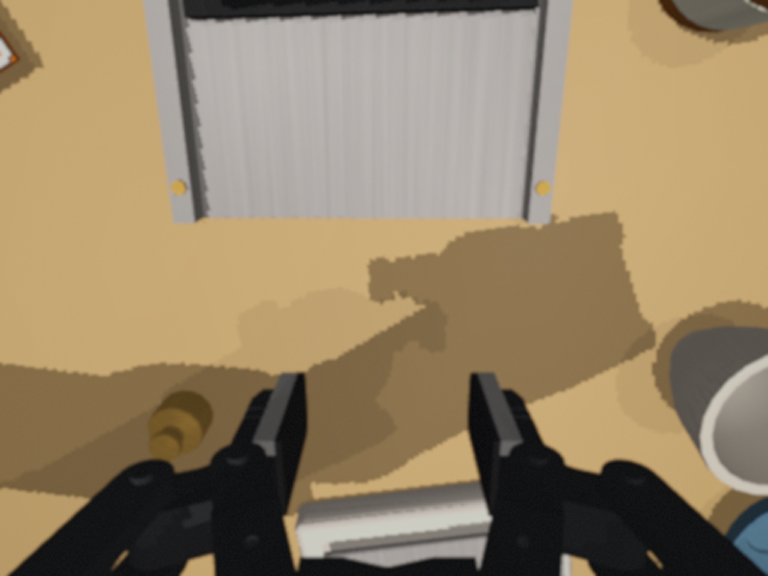

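Run:
```python
from h import *
from scipy.spatial.transform import Rotation as Ro
d=np.load("w7.npz");K=d["mtx"];A=np.eye(4);A[:3,:3]=Ro.from_quat(d["q"]).as_matrix();A[:3,3]=d["p"];A=A@d["T_tool_cam"]
def az(u,v,z):
    r=A[:3,:3]@np.array([(u-K[0,2])/K[0,0],(v-K[1,2])/K[1,1],1]);o=A[:3,3];return (o+r*(z-o[2])/r[2])*1000
a=az(188/1.5,18/1.5,.006);b=az(540/1.5,8/1.5,.006);print("tail low",a.round(1),b.round(1),np.degrees(np.arctan2(*(b-a)[[1,0]])))
a=az(172/1.5,222/1.5,.022);b=az(550/1.5,222/1.5,.022);print("dock end",a.round(1),b.round(1),np.degrees(np.arctan2(*(b-a)[[1,0]])))
t=np.load("t7.npz");T=lambda x,y:(150+x/5-.4,125+y/5-.4)
a=atz(t,*T(475,118),.011);b=atz(t,*T(440,428),.011);print("tail top",a,b,np.degrees(np.arctan2(*(a-b)[[1,0]])))
for p in[(85,340),(84,230+95),(118,120),(130,225),(200,250)]: print(p,w(t,*T(*p)).round(3))
save("t7b.png",t["img"],155,138,205,203,11)
```

```text
tail low [486.2 117.3   6. ] [669.9  95.2   6. ] -6.854523687105692
dock end [454.7  15.1  22. ] [665.7 -15.6  22. ] -8.281254254227425
tail top [0.66613989 0.09878474 0.011     ] [0.48813904 0.11978174 0.011     ] -6.727528048466897
(85, 340) [0.538 0.316 0.026]
(84, 325) [0.547 0.317 0.026]
(118, 120) [0.664 0.301 0.026]
(130, 225) [0.596 0.285 0.056]
(200, 250) [0.585 0.25  0.04 ]
```

View pics/t7b.png

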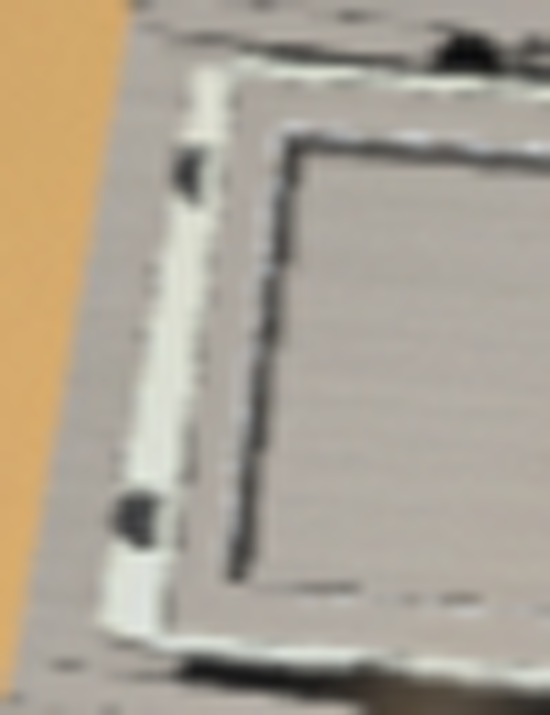

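Run:
```python
from h import *
s=np.load("s7.npz")
for z in(.12,.125,.129,.135,.14,.145):
    print(z,[((proj(s,np.array([.5714,-.0255,z])+k*np.array([.99,-.142,0]))-[210,130])*6).round() for k in(-.032,.032)])
```

```text
0.12 [array([280., 399.]), array([448., 403.])]
0.125 [array([280., 388.]), array([449., 391.])]
0.129 [array([280., 379.]), array([449., 382.])]
0.135 [array([280., 365.]), array([450., 369.])]
0.14 [array([280., 354.]), array([451., 357.])]
0.145 [array([280., 342.]), array([451., 346.])]
```

Run:
```python
from h import *
s=np.load("s7.npz")
save("s7b.png",s["img"],245,150,300,200,14)
dd=s["depth"]
for v in range(172,194): print(v,[round(float(dd[v,u]),3) for u in (257,258,259,260,282,284,286,287)])
```

```text
172 [0.749, 0.752, 0.751, 1.076, 1.078, 0.749, 0.748, 0.753]
173 [0.753, 0.753, 0.751, 1.071, 1.068, 0.75, 0.756, 0.755]
174 [0.752, 0.753, 0.75, 1.066, 1.067, 0.751, 0.754, 0.757]
175 [0.757, 0.754, 0.751, 1.058, 1.059, 0.751, 0.758, 0.759]
176 [0.758, 0.757, 0.754, 1.055, 1.05, 0.753, 0.757, 0.757]
177 [0.758, 0.755, 0.757, 1.046, 1.046, 0.754, 0.761, 0.762]
178 [0.757, 0.761, 0.759, 1.044, 1.041, 0.758, 1.01, 1.007]
179 [0.758, 0.758, 0.76, 1.039, 1.037, 0.761, 1.005, 1.004]
180 [1.031, 1.033, 1.033, 1.03, 1.032, 0.756, 0.998, 1.0]
181 [1.03, 1.026, 1.027, 1.027, 1.026, 1.024, 0.993, 0.992]
182 [1.022, 1.023, 1.022, 1.022, 1.023, 1.024, 0.989, 0.989]
183 [1.013, 1.015, 1.017, 1.015, 1.015, 1.014, 0.987, 0.984]
184 [1.013, 1.009, 1.01, 1.01, 1.01, 1.01, 0.974, 0.978]
185 [1.005, 1.007, 1.009, 1.006, 1.006, 1.006, 0.975, 0.973]
186 [1.002, 0.999, 0.999, 1.003, 0.998, 1.001, 0.966, 0.966]
187 [0.965, 0.963, 0.966, 0.965, 0.963, 0.964, 0.963, 0.963]
188 [0.959, 0.965, 0.957, 0.959, 0.958, 0.959, 0.961, 0.959]
189 [0.952, 0.951, 0.949, 0.949, 0.95, 0.953, 0.954, 0.951]
190 [0.951, 0.95, 0.952, 0.954, 0.955, 0.954, 0.952, 0.951]
191 [0.953, 0.953, 0.955, 0.953, 0.953, 0.952, 0.952, 0.956]
192 [0.95, 0.955, 0.951, 0.949, 0.949, 0.952, 0.952, 0.952]
193 [0.956, 0.959, 0.956, 0.954, 0.952, 0.95, 0.951, 0.953]
```

View pics/s7b.png

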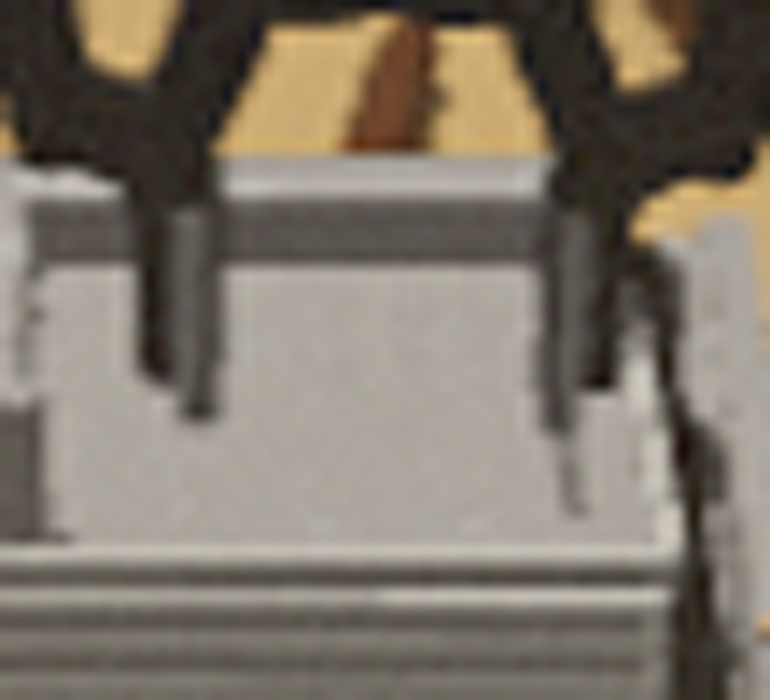

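Run:
```python
from h import *
s=np.load("s7.npz")
for u,v,d in((259,179.8,.759),(284.5,180.6,.759)): print(w(s,u,v,d))
s=np.load("side0.npz")
```

```text
[ 0.54305571 -0.03629653  0.17186049]
[ 0.59811922 -0.042943    0.17040745]
```

Run:
```python
from h import *
s=np.load("side0.npz")
def aty(c,u,v,y):
    K=c["mtx"];r=c["R"].T@np.array([(u-K[0,2])/K[0,0],(v-K[1,2])/K[1,1],1.]);o=-c["R"].T@c["t"]
    return o+r*(y-o[1])/r[1]
print(aty(s,271.7,225.8,-.0415),aty(s,272,187.4,-.031), aty(s,259,180,-.0365))
```

```text
[ 0.57307925 -0.0415      0.0499953 ] [ 0.572949   -0.031       0.14794364] [ 0.54303488 -0.0365      0.17147668]
```

Run:
```python
from h import *
from scipy.spatial.transform import Rotation as Ro
d=np.load("w7.npz");K=d["mtx"];A=np.eye(4);A[:3,:3]=Ro.from_quat(d["q"]).as_matrix();A[:3,3]=d["p"];A=A@d["T_tool_cam"];D=d["depth"]
def W(u,v,M=A):
    z=np.median(D[v-1:v+2,u-1:u+2]);return (M[:3,:3]@np.array([(u-K[0,2])/K[0,0]*z,(v-K[1,2])/K[1,1]*z,z])+M[:3,3])
for p in((250,200),(100,180),(400,160),(240,60),(118,125)): print(p,W(*p).round(4))
print("tool coords of pads")
for v in range(246,300,6): print(v,[W(u,v,d["T_tool_cam"]).round(3).tolist() for u in(190,196,320,326)])
```

```text
(250, 200) [ 0.5593 -0.0551  0.0015]
(100, 180) [ 0.4234 -0.0152  0.0014]
(400, 160) [ 0.7014 -0.0363  0.0013]
(240, 60) [0.5702 0.0691 0.0071]
(118, 125) [0.4638 0.0336 0.0243]
tool coords of pads
246 [[-0.068, 0.081, 0.139], [-0.062, 0.08, 0.139], [0.062, 0.081, 0.139], [0.068, 0.08, 0.139]]
252 [[-0.029, -0.01, -0.036], [-0.027, -0.01, -0.036], [0.027, -0.01, -0.036], [0.03, -0.01, -0.036]]
258 [[-0.028, -0.01, -0.041], [-0.026, -0.009, -0.04], [0.026, -0.01, -0.041], [0.029, -0.009, -0.041]]
264 [[-0.027, -0.01, -0.046], [-0.025, -0.01, -0.046], [0.025, -0.009, -0.045], [0.028, -0.01, -0.046]]
270 [[-0.027, -0.01, -0.05], [-0.025, -0.007, -0.046], [0.025, -0.009, -0.049], [0.027, -0.009, -0.05]]
276 [[-0.026, -0.01, -0.055], [-0.025, -0.005, -0.047], [0.025, -0.006, -0.049], [0.026, -0.01, -0.055]]
282 [[-0.025, -0.009, -0.058], [-0.025, -0.003, -0.048], [0.025, -0.003, -0.049], [0.025, -0.009, -0.058]]
288 [[-0.025, -0.007, -0.059], [-0.025, -0.0, -0.049], [0.025, -0.001, -0.051], [0.025, -0.008, -0.061]]
294 [[-0.025, -0.006, -0.06], [-0.025, 0.002, -0.049], [0.025, 0.001, -0.051], [0.025, -0.006, -0.061]]
```

The camera and depth checks agree that the real fingertips are about 26 mm (closed) to 32 mm (opening 50 mm) *behind* the reported TCP, not 11 mm ahead. So my push met the tray rim rather than the foot, and the tray has probably shifted within its play. The tail edge is also yawed by 1.4°. I'll push again at the true foot height, with both fingers spread so that it squares up.

```bash
python3 -m crank '[[[-8,0,40,0,50],[-8,0,80,0,50],[-8,0,115,0,50],[-8,0,140,0,50],[-8,0,155,0,50],[-8,0,162,0,50],[-8,0,162,0,50],[-8,0,162,0,50]]]' 60
python3 - <<'E'
from h import *
from bench import *
c=capture("side");save("s8.png",c["img"],210,140,320,250,6)
d=c["depth"]
for v in range(212,240,2): print(v,[round(float(d[v,u]),3) for u in (256,258,260,262,264,278,280,282,284,286,288)])
np.savez("s8.npz",**c)
print(observe()["tcp_pos"],observe()["contact_force"])
E
```

```text
time: 9.7
tcp_pos: [0.5637, -0.0244, -0.0213]
orientation: [0.997, -0.072, -0.0, -0.0]
contact_force: [-0.6, 0.2, 1.1]
grip_width: 0.0498
212 [0.796, 0.797, 0.798, 0.804, 0.805, 0.796, 0.827, 0.946, 0.944, 0.946, 0.815]
214 [0.8, 0.799, 0.796, 0.807, 0.807, 0.798, 0.817, 0.937, 0.933, 0.935, 0.811]
216 [0.801, 0.8, 0.932, 0.93, 0.929, 0.801, 0.811, 0.929, 0.93, 0.829, 0.807]
218 [0.805, 0.805, 0.918, 0.922, 0.92, 0.804, 0.802, 0.829, 0.827, 0.822, 0.808]
220 [0.815, 0.912, 0.915, 0.913, 0.914, 0.813, 0.813, 0.821, 0.82, 0.816, 0.811]
222 [0.815, 0.904, 0.903, 0.904, 0.906, 0.814, 0.815, 0.813, 0.821, 0.813, 0.814]
224 [0.835, 0.897, 0.896, 0.895, 0.898, 0.818, 0.815, 0.818, 0.822, 0.822, 0.816]
226 [0.837, 0.887, 0.89, 0.892, 0.891, 0.824, 0.819, 0.821, 0.89, 0.89, 0.891]
228 [0.84, 0.88, 0.886, 0.883, 0.883, 0.824, 0.829, 0.831, 0.882, 0.884, 0.888]
230 [0.842, 0.876, 0.875, 0.874, 0.876, 0.827, 0.834, 0.831, 0.871, 0.876, 0.874]
232 [0.845, 0.878, 0.876, 0.877, 0.876, 0.83, 0.835, 0.832, 0.873, 0.877, 0.873]
234 [0.845, 0.867, 0.868, 0.868, 0.871, 0.834, 0.84, 0.836, 0.87, 0.87, 0.871]
236 [0.85, 0.863, 0.862, 0.864, 0.863, 0.837, 0.844, 0.862, 0.863, 0.861, 0.863]
238 [0.855, 0.855, 0.854, 0.857, 0.856, 0.841, 0.855, 0.857, 0.856, 0.853, 0.857]
[ 0.56424574 -0.02469317 -0.02058073] [ 0.13162967 -0.47043018  0.54778495]
```

View pics/s8.png

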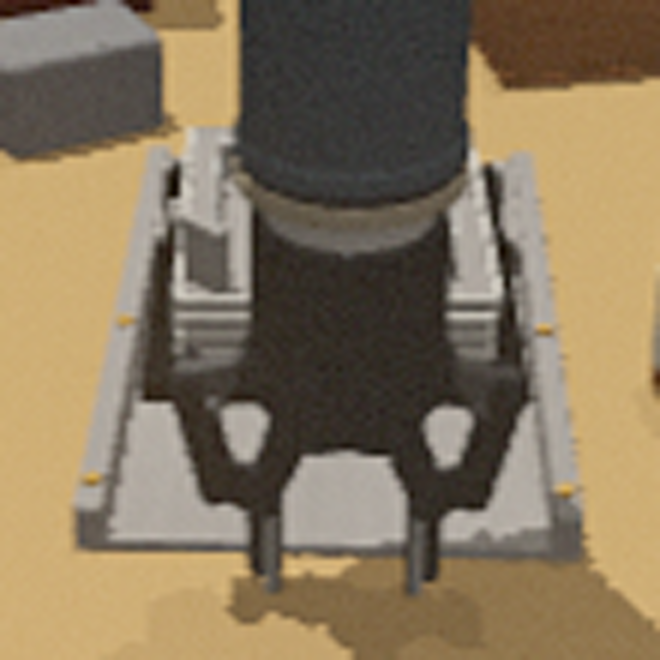

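```bash
python3 -m crank '[[[0,-25,0,0,50],[0,-50,0,0,50],[0,-70,0,0,50],[0,-85,0,0,50],[0,-95,0,0,50],[0,-103,0,0,50],[0,-108,0,0,50]]]' 60; python3 -m crank '[[[0,-4,0,0,50],[0,-8,0,0,50],[0,-8,0,0,50]]]'
```

```text
time: 10.33
tcp_pos: [0.58, 0.0821, -0.0204]
orientation: [0.997, -0.073, 0.001, -0.0]
contact_force: [-0.7, -0.7, 0.2]
grip_width: 0.0501
time: 10.58
tcp_pos: [0.5807, 0.0895, -0.0211]
orientation: [0.997, -0.073, 0.0, -0.0]
contact_force: [0.9, 0.0, -0.3]
grip_width: 0.05
```

```bash
python3 -m crank '[[[0,-3,0,0,50],[0,-6,0,0,50],[0,-6,0,0,50]]]';python3 -m crank '[[[0,-3,0,0,50],[0,-6,0,0,50],[0,-6,0,0,50]]]'
```

```text
time: 10.83
tcp_pos: [0.5813, 0.0948, -0.0213]
orientation: [0.997, -0.073, -0.0, 0.0]
contact_force: [-0.6, -0.4, -0.4]
grip_width: 0.0499
time: 11.08
tcp_pos: [0.5812, 0.095, -0.0213]
orientation: [0.997, -0.074, -0.001, 0.004]
contact_force: [-2.0, -16.0, 7.0]
grip_width: 0.0498
```

```bash
python3 -m crank '[[[0,-4,0,0,50],[0,-8,0,0,50],[0,-8,0,0,50]]]';python3 -m crank '[[[0,-4,0,0,50],[0,-6,0,0,50],[0,-6,0,0,50],[0,-6,0,0,50]]]'
```

```text
time: 11.33
tcp_pos: [0.5808, 0.0955, -0.0213]
orientation: [0.997, -0.076, -0.003, 0.009]
contact_force: [-7.0, -34.8, 18.3]
grip_width: 0.0498
time: 11.67
tcp_pos: [0.5805, 0.0957, -0.0213]
orientation: [0.997, -0.078, -0.004, 0.012]
contact_force: [-10.3, -48.5, 26.0]
grip_width: 0.0498
```

```bash
python3 -m crank '[[[0,12,0,0,50],[0,30,0,0,50],[0,50,0,0,50],[0,75,-20,0,50],[0,100,-55,0,50],[0,120,-90,0,50],[0,135,-120,0,50],[0,140,-150,0,50],[0,140,-160,0,50],[0,140,-160,0,50],[0,140,-160,0,50]]]'
python3 - <<'E'
from h import *
from bench import *
c=capture("top");save("t9.png",c["img"],155,135,255,215,8);np.savez("t9.npz",**c)
c=capture("side");save("s9.png",c["img"],220,150,310,220,8);np.savez("s9.npz",**c)
s=observe();print(s["tcp_pos"],s["orientation"],s["contact_force"])
c=capture("wrist");save("w9.png",c["img"],0,0,512,384,1.5);np.savez("w9.npz",**c,p=s["tcp_pos"],q=s["orientation"])
E
```

```text
time: 12.58
tcp_pos: [0.5641, -0.0231, 0.1388]
orientation: [0.997, -0.073, 0.0, -0.0]
contact_force: [0.1, 0.6, -0.8]
grip_width: 0.05
[ 0.56320646 -0.02294348  0.13742627] [ 9.97368431e-01 -7.24921710e-02 -1.04750785e-03 -2.76413387e-05] [-0.62779462 -0.39058922 -0.21347484]
```

View pics/t9.png

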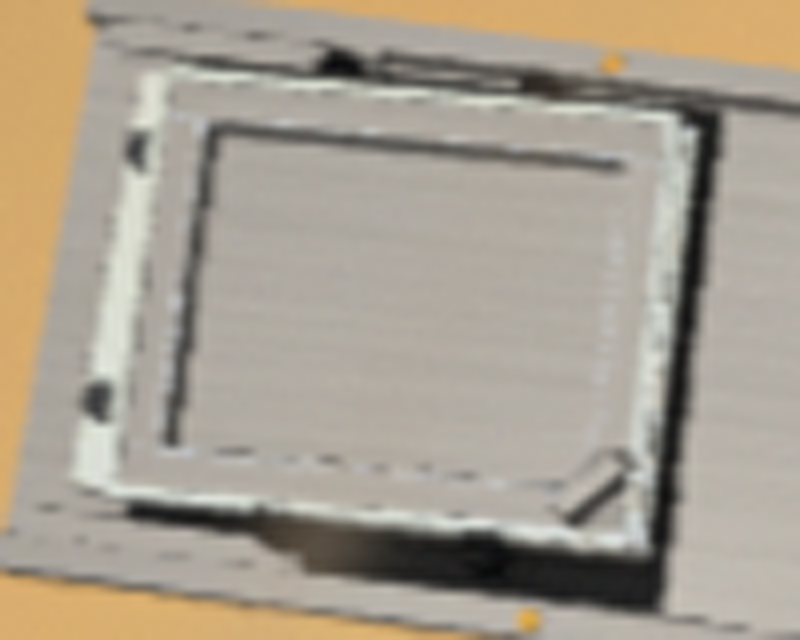

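View pics/s9.png

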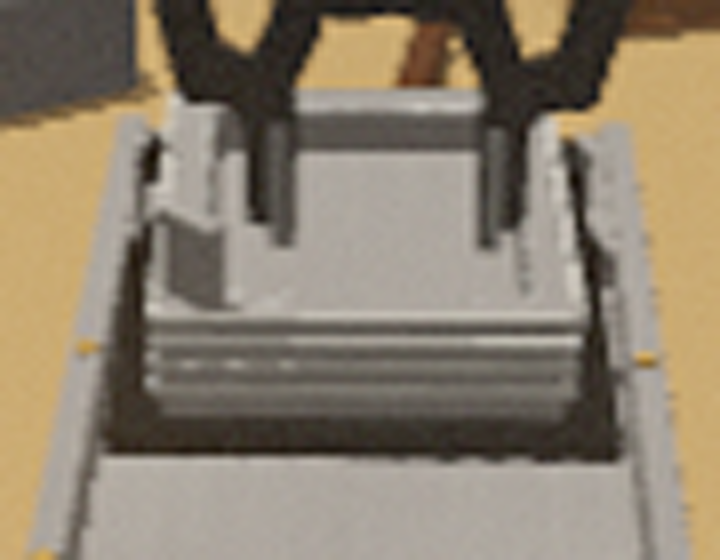

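View pics/w9.png

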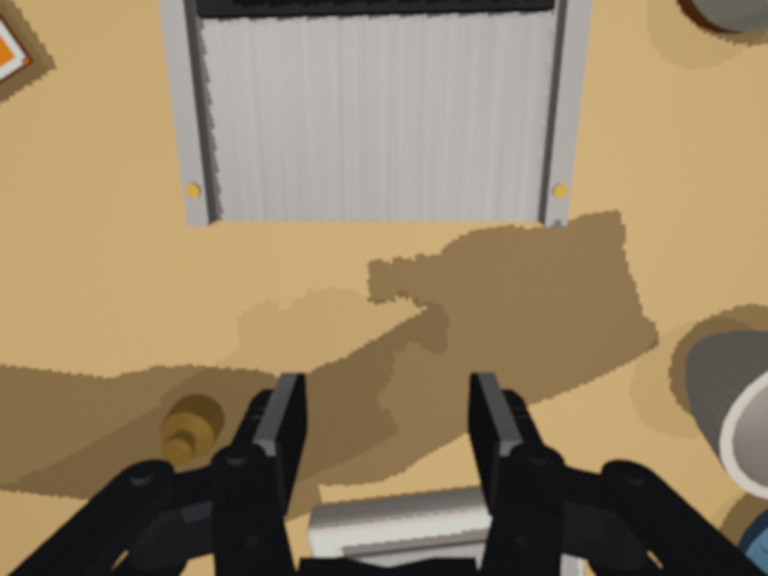

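Run:
```python
from h import *
for n,box in(("t9",(222,188,238,203)),("s9",(236,172,252,190))):
    c=np.load(n+".npz");D=c["depth"];P=[]
    for v in range(box[1],box[3]):
        for u in range(box[0],box[2]):
            X=w(c,u,v,D[v,u])
            if .062<X[2]<.1 and X[1]>.06: P.append(X)
    P=np.array(P)*1000;print(n,len(P),P.mean(0).round(1))
    H=P[P[:,2]>84];print("top",len(H),H.mean(0).round(1) if len(H) else "")
    if len(H)>3:
        q=H[:,:2]-H[:,:2].mean(0);U,S,V=np.linalg.svd(q);print("dir",np.degrees(np.arctan2(V[0,1],V[0,0])).round(1),S, np.ptp(q@V.T,axis=0))
    print(P.min(0).round(),P.max(0).round())
c=np.load("t9.npz")
T=lambda x,y:(155+x/8-.44,135+y/8-.44)
R=np.array([atz(c,*T(*p),.055)[:2] for p in((165,77),(695,118),(648,550),(112,492))])*1000
print("rim",R.round(),R.mean(0).round(1),np.linalg.norm(np.diff(R,axis=0),axis=1).round(),[np.degrees(np.arctan2(*(R[(i+1)%4]-R[i])[[1,0]])).round(1) for i in range(4)])
```

```text
t9 48 [517.9 139.1  85.2]
top 36 [518.8 139.5  89.4]
dir 129.9 [44.79590892 16.35216468] [25.21463195  8.95480918]
[509. 128.  65.] [529. 150.  93.]
s9 93 [518.8 134.5  77.1]
top 28 [519.6 133.7  88.1]
dir -49.0 [42.51469187 13.84764989] [25.56026274  7.89250175]
[504. 123.  62.] [530. 173.  91.]
rim [[668. 288.]
 [650. 106.]
 [502. 123.]
 [524. 303.]] [586.  205.1] [183. 149. 181.] [np.float64(-95.5), np.float64(173.6), np.float64(83.0), np.float64(-5.7)]
```

```bash
python3 -m crank '[[[-8,-18,0,-0.1,40],[-16,-38,0,-0.2,40],[-25,-58,0,-0.3,40],[-34,-78,0,-0.4,40],[-43,-98,0,-0.5,40],[-52,-118,0,-0.6,40],[-60,-138,0,-0.7,40],[-67,-153,0,-0.8,40],[-67,-153,0,-0.834,40],[-67,-153,20,-0.834,40],[-67,-153,30,-0.834,40],[-67,-153,30,-0.834,40],[-67,-153,30,-0.834,40]]]' 30
python3 - <<'E'
from h import *
from bench import *
s=observe();print(s["tcp_pos"],s["orientation"],s["contact_force"])
c=capture("wrist");save("w10.png",c["img"],0,0,512,384,1.5);np.savez("w10.npz",**c,p=s["tcp_pos"],q=s["orientation"])
c=capture("side");save("s10.png",c["img"],200,110,320,220,6)
E
```

```text
time: 13.82
tcp_pos: [0.5191, 0.1375, 0.1077]
orientation: [0.941, 0.337, -0.001, -0.0]
contact_force: [0.3, 0.1, 0.6]
grip_width: 0.0401
[0.51913707 0.13749605 0.10771923] [ 9.41395838e-01  3.37300821e-01 -1.40817307e-03 -2.20861274e-04] [0.27909041 0.07746699 0.60932535]
```

View pics/w10.png

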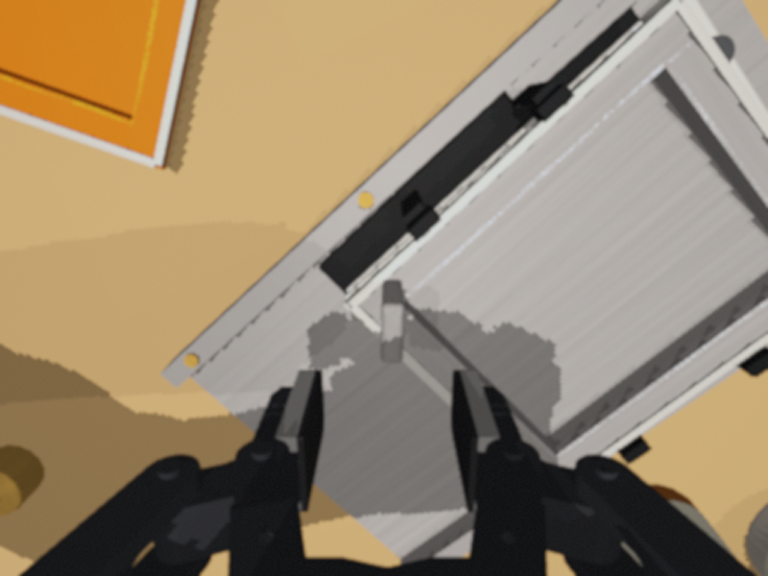

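View pics/s10.png

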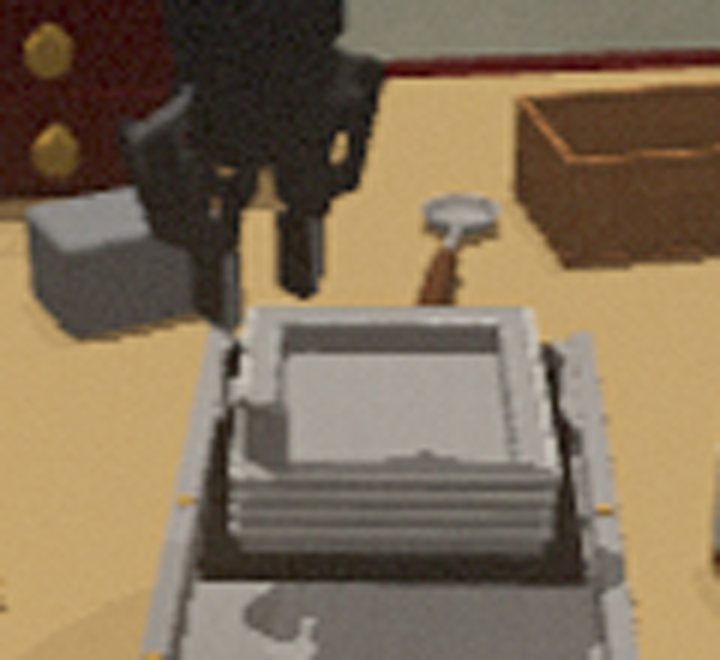

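Run:
```python
from h import *
d=np.load("w10.npz");K=d["mtx"];M=d["T_tool_cam"];D=d["depth"];P=[]
for v in range(185,245):
  for u in range(248,278):
    z=D[v,u]
    if z>0:
      X=M[:3,:3]@np.array([(u-K[0,2])/K[0,0]*z,(v-K[1,2])/K[1,1]*z,z])+M[:3,3]
      if X[2]<.042: P.append(X*1000)
P=np.array(P);H=P[P[:,2]<25];print(len(P),len(H),P.min(0),P.max(0),H.mean(0),H.min(0),H.max(0))
# pad tips
for u,v in((205,252),(205,258),(310,252),(310,258),(205,250),(310,250)):
    z=D[v,u];print(u,v,(M[:3,:3]@np.array([(u-K[0,2])/K[0,0]*z,(v-K[1,2])/K[1,1]*z,z])+M[:3,3]).round(4))
```

```text
753 625 [ -4.11004988 -13.14400272  16.82788036] [ 5.15570864 13.05806649 41.92235553] [ 0.5271568  -1.27317214 18.9154774 ] [ -4.11004988 -12.95618856  16.82788036] [ 4.94030508 13.05806649 24.85159864]
205 252 [-0.0239 -0.0104 -0.0367]
205 258 [-0.0232 -0.01   -0.0411]
310 252 [ 0.0215 -0.0099 -0.0357]
310 258 [ 0.0207 -0.0101 -0.0411]
205 250 [-0.0242 -0.0102 -0.0346]
310 250 [ 0.0217 -0.01   -0.0341]
```

```bash
python3 -m crank '[[[0,-1,25,0,40],[0,-1,50,0,40],[0,-1,63,0,40],[0,-1,70,0,40],[0,-1,70,0,40],[0,-1,70,0,40]]]' 30;  python3 - <<'E'
from h import *
from bench import *
s=observe();print(s["tcp_pos"],s["contact_force"])
c=capture("side");save("s11.png",c["img"],200,110,320,220,6);np.savez("s11.npz",**c)
E
```

```text
time: 14.42
tcp_pos: [0.5198, 0.1387, 0.0394]
orientation: [0.941, 0.337, 0.0, -0.0]
contact_force: [0.5, 0.2, 1.7]
grip_width: 0.0398
[0.51975466 0.1386669  0.03942497] [0.54529228 0.22299299 1.73928195]
```

View pics/s11.png

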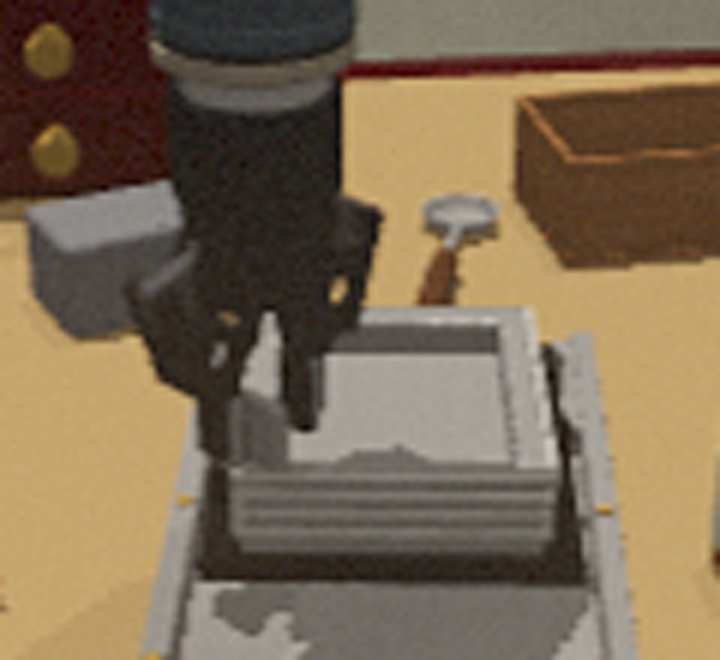

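```bash
python3 -m crank '[[[0,0,1,0,20],[0,0,1,0,4],[0,0,1,0,0],[0,0,1,0,0],[0,0,1,0,0],[0,0,1,0,0],[0,0,1,0,0]]]' 30;  python3 -m crank '[[[0,0,-2,0,0],[1,0,-5,0,0],[1,0,-8,0,0],[1,0,-8,0,0]]]'
python3 - <<'E'
from h import *
from bench import *
s=observe();print(s["tcp_pos"],s["contact_force"],s["ft_torque"])
c=capture("side");save("s12.png",c["img"],200,110,320,220,6);np.savez("s12.npz",**c)
E
```

```text
time: 15.05
tcp_pos: [0.5201, 0.1387, 0.0386]
orientation: [0.942, 0.337, 0.001, -0.0]
contact_force: [-0.4, 1.0, 6.9]
grip_width: 0.0086
time: 15.38
tcp_pos: [0.5194, 0.1383, 0.0456]
orientation: [0.941, 0.337, -0.001, 0.0]
contact_force: [2.6, -0.0, -12.6]
grip_width: 0.0088
[0.51943611 0.13834879 0.0456157 ] [  2.60966511  -0.04849436 -12.56323202] [-0.58099576  0.12912412 -0.37536024]
```

View pics/s12.png

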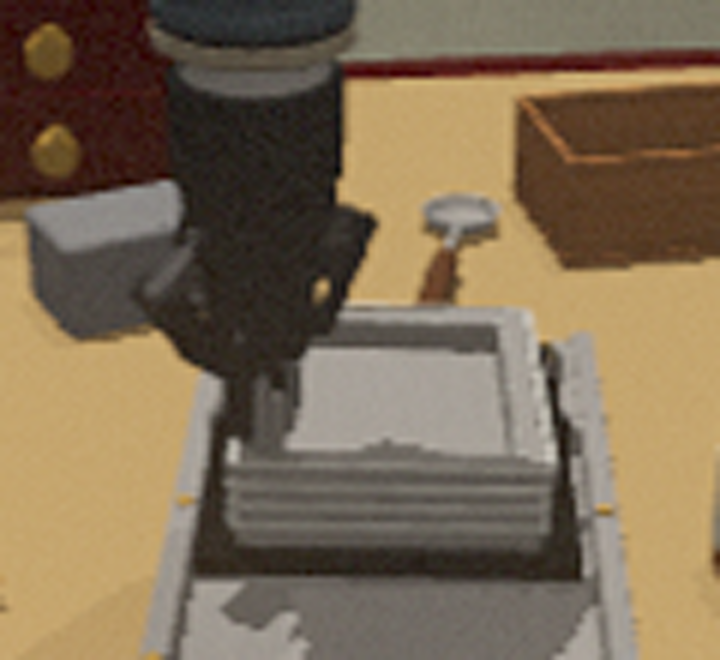

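```bash
python3 -m crank '[[[0,0,-3,0,0],[1,0,-6,0,0],[1.5,0,-9,0,0],[2.5,0,-12,0,0],[3,0,-15,0,0],[3.5,0,-17,0,0],[3.5,0,-17,0,0]]]';  python3 - <<'E'
from h import *
from bench import *
s=observe();print(s["tcp_pos"],s["contact_force"],s["ft_torque"])
c=capture("side");save("s13.png",c["img"],200,110,320,220,6);np.savez("s13.npz",**c)
c=capture("top");save("t13.png",c["img"],150,125,250,210,8)
E
```

```text
time: 16.02
tcp_pos: [0.5241, 0.1423, 0.0642]
orientation: [0.941, 0.337, 0.002, -0.0]
contact_force: [0.3, 0.6, -1.2]
grip_width: 0.0083
[0.52408488 0.14227497 0.06416065] [ 0.28206283  0.55833714 -1.24744639] [-0.0967403   0.10018028  0.01617221]
```

View pics/s13.png

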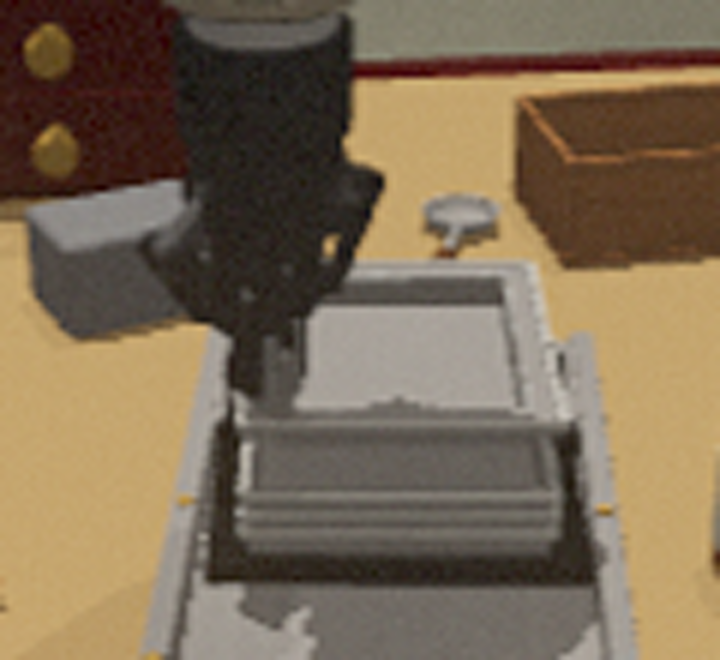

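View pics/t13.png

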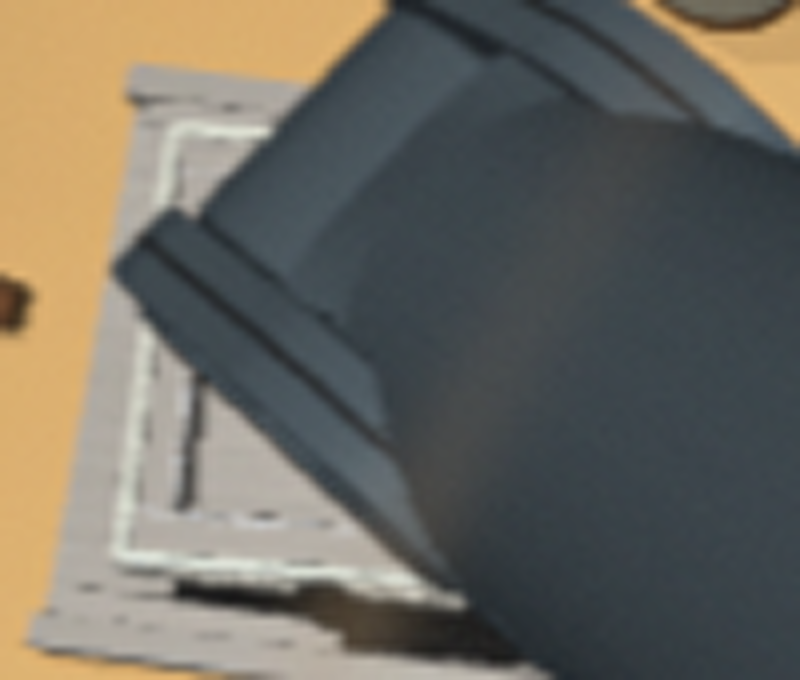

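Run:
```python
from h import *
a=np.load("s9.npz")["img"];b=np.load("s13.npz")["img"]
o=np.vstack([x[180:222,225:310] for x in(a,b)])
save("cmp.png",o,0,0,85,84,7)
g=lambda im,u:[int(x) for x in im[196:216,u].sum(1)]
for u in(240,270,290): print(u,"\n",g(a,u),"\n",g(b,u))
```

```text
240 
 [304, 300, 356, 290, 244, 241, 164, 148, 147, 151, 134, 505, 518, 515, 508, 509, 506, 504, 503, 501] 
 [311, 338, 365, 300, 175, 144, 107, 158, 113, 130, 108, 300, 395, 399, 292, 273, 367, 456, 456, 452]
270 
 [302, 263, 358, 311, 261, 262, 189, 146, 140, 129, 114, 314, 489, 493, 500, 499, 496, 493, 495, 500] 
 [288, 241, 312, 315, 241, 249, 185, 128, 107, 103, 108, 170, 318, 321, 327, 306, 320, 316, 320, 317]
290 
 [317, 329, 362, 332, 232, 220, 175, 133, 159, 137, 139, 241, 501, 506, 505, 503, 505, 497, 505, 503] 
 [299, 249, 325, 311, 269, 258, 198, 113, 117, 117, 116, 163, 318, 327, 324, 330, 330, 329, 313, 322]
```

View pics/cmp.png

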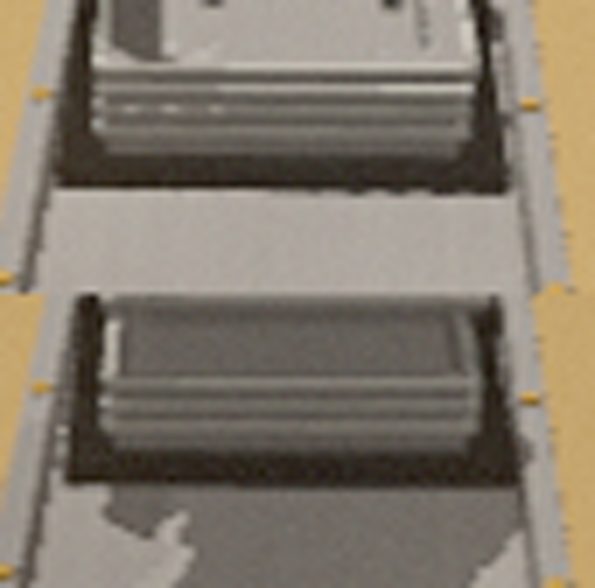

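Run:
```python
from h import *
from bench import *
s=observe()
c=capture("wrist");save("w14.png",c["img"],0,0,512,384,1.5);np.savez("w14.npz",**c,p=s["tcp_pos"],q=s["orientation"])
```

```text
(no output)
```

View pics/w14.png

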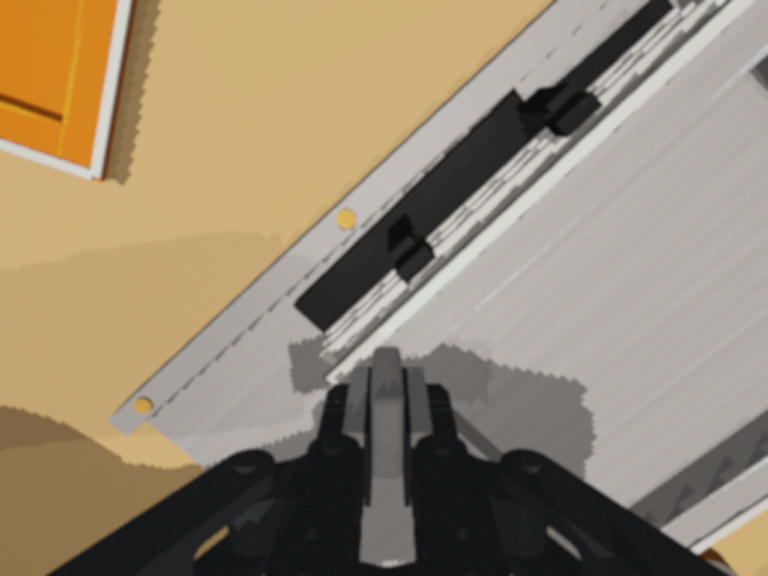

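```bash
python3 - <<'E'
from h import *
from scipy.spatial.transform import Rotation as Ro
def F(n):
    d=np.load(n);K=d["mtx"];A=np.eye(4);A[:3,:3]=Ro.from_quat(d["q"]).as_matrix();A[:3,3]=d["p"];A=A@d["T_tool_cam"]
    def az(u,v,z):
        r=A[:3,:3]@np.array([(u/1.5-K[0,2])/K[0,0],(v/1.5-K[1,2])/K[1,1],1]);o=A[:3,3];return (o+r*(z-o[2])/r[2])[:2]*1000
    return az
yv=np.array([.1426,.9898]);xv=np.array([.9898,-.1426])
for n,P in(("w10.npz",[(365,200),(191,360),(322,268),(505,95)]),("w14.npz",[(346,219),(144,405),(295,305),(515,92)])):
    a=F(n);pts=[a(*P[0],.022),a(*P[1],.022),a(*P[2],.016),a(*P[3],.021)]
    print(n,[(round(float(p@xv),1),round(float(p@yv),1)) for p in pts])
E
python3 - <<'E'
import sys;sys.path.insert(0,'.')
from h import *
c=np.load('w10.npz');save('w10b.png',c["img"],190,30,390,220,4)
c=np.load('w14.npz');save('w14b.png',c["img"],180,40,380,240,4)
E
mv pics/* pics/ 2>/dev/null; ls -t pics|head -3
```

```text
w10.npz [(455.3, 229.2), (455.0, 98.6), (466.7, 187.1), (463.7, 310.3)]
w14.npz [(455.6, 229.2), (455.4, 98.8), (468.9, 184.2), (463.8, 310.8)]
w14b.png
w10b.png
w14.png
```

View pics/w10b.png

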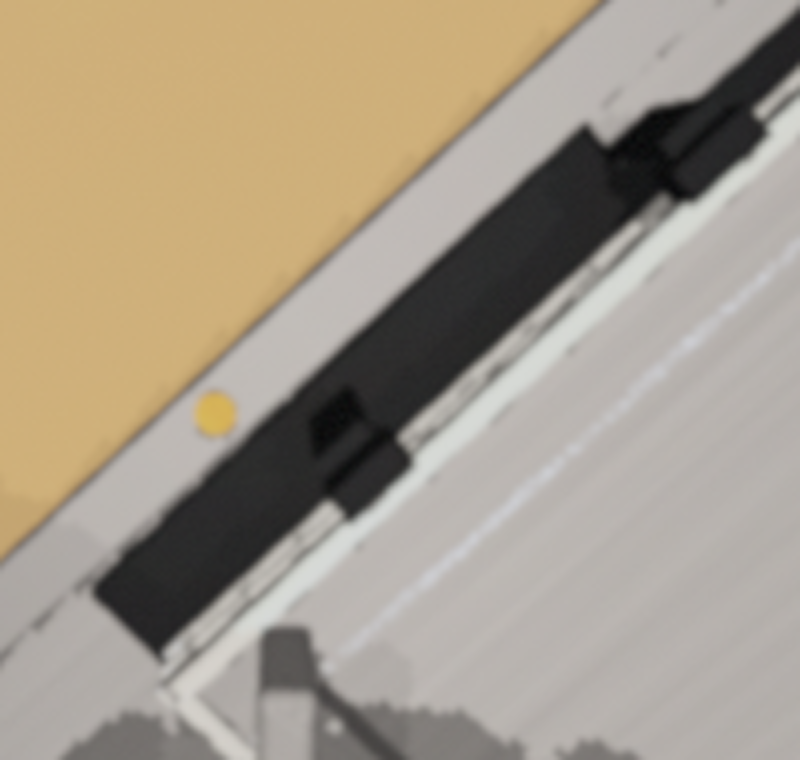

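View pics/w14b.png

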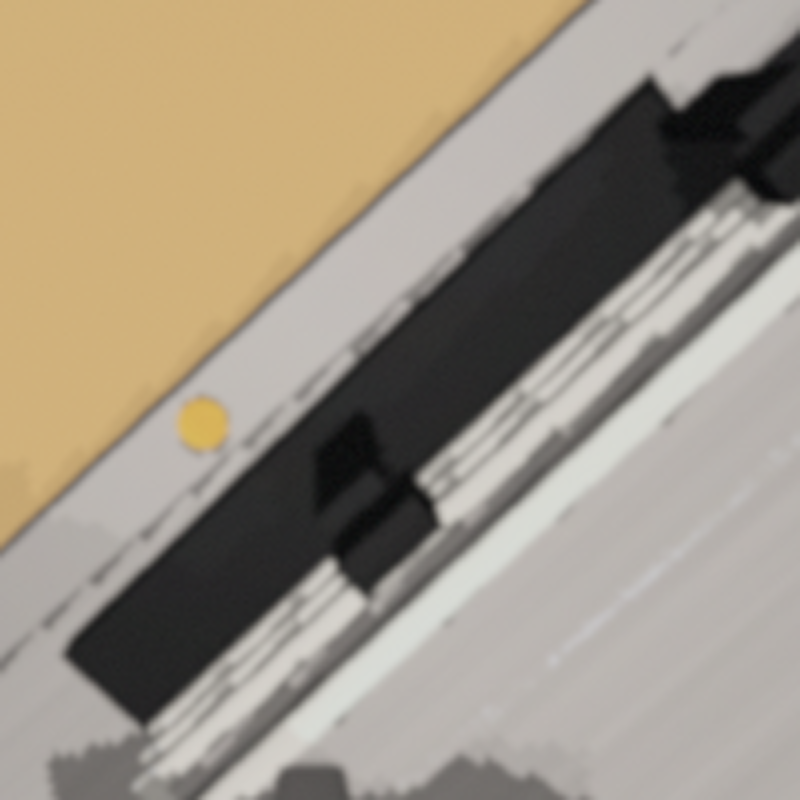

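Run:
```python
from h import *
from scipy.spatial.transform import Rotation as Ro
def F(n,x0,y0):
    d=np.load(n);K=d["mtx"];A=np.eye(4);A[:3,:3]=Ro.from_quat(d["q"]).as_matrix();A[:3,3]=d["p"];A=A@d["T_tool_cam"]
    def az(u,v,z):
        r=A[:3,:3]@np.array([((u+.5)/4-.5+x0-K[0,2])/K[0,0],((v+.5)/4-.5+y0-K[1,2])/K[1,1],1]);o=A[:3,3];return (o+r*(z-o[2])/r[2])[:2]*1000
    return az
yv=np.array([.1426,.9898]);xv=np.array([.9898,-.1426])
L=lambda p:np.array([p@xv,p@yv]).round(1)
a=F("w10.npz",190,30);b=F("w14.npz",180,40)
print("w10 corner,tail end",L(a(95,590,.016)),L(a(160,657,.016)))
print("w14 corner,tail end,edge",L(b(68,652,.016)),L(b(145,724,.016)),L(b(240,497,.016)),L(b(365,388,.016)))
print("rail inner w14",L(b(0,665,.022)),L(b(240,450,.022)),"w10",L(a(0,662,.022)),L(a(75,592,.022)))
for n,f,P in(("w10",a,[(330,490),(410,462),(350,517)]),("w14",b,[(335,555),(435,520),(365,595)])): print(n,"clip",[L(f(*p,.062)) for p in P])
```

```text
w10 corner,tail end [465.1 187.2] [483.8 187. ]
w14 corner,tail end,edge [468.5 184.6] [486.6 184.9] [468.5 224.3] [468.9 250.9]
rail inner w14 [461.7 177.1] [462.1 230.7] w10 [462.3 164.8] [462.  185.9]
w10 clip [array([472.7, 240.2]), array([477.9, 252.5]), array([478.2, 239.7])]
w14 clip [array([475.3, 237.8]), array([480.5, 250.3]), array([482., 237.])]
```

Wrist-view measurements (the dock's rivet dots reproduce to 0.3 mm) show two things: the tray came up level in the stiff grip, and the stack was dragged back about 3 mm. The plan is to loosen the jaws so the tray sags and its far corner rests on the stack. Then I'll push along the diagonal so the tray's well seats the stack again.

```bash
python3 -m crank '[[[0,0,-4,0,0],[0,0,-8,0,0],[0,0,-8,0,9],[0,0,-8,0,10],[0,0,-8,0,10.5],[0,0,-8,0,11],[0,0,-8,0,11]]]' 30;  python3 - <<'E'
from h import *
from bench import *
s=observe();print(s["tcp_pos"],s["contact_force"],s["ft_torque"],s["grip_width"])
c=capture("side");save("s15.png",c["img"],200,110,320,220,6);np.savez("s15.npz",**c)
E
```

```text
time: 16.75
tcp_pos: [0.5229, 0.1414, 0.0708]
orientation: [0.941, 0.337, 0.0, -0.0]
contact_force: [-0.3, -0.6, 0.5]
grip_width: 0.0109
[0.52288898 0.14135072 0.07082446] [-0.30889905 -0.590132    0.50666155] [-0.02222143  0.00566458 -0.03232234] 0.01086675482775785
```

View pics/s15.png

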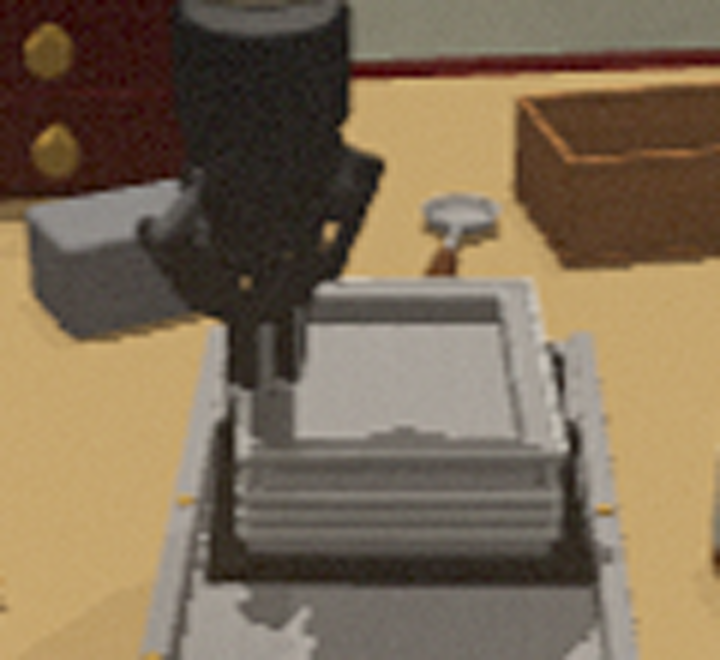

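```bash
python3 -m crank '[[[0,0,4,0,12],[0,0,9,0,12],[0,0,9,0,12],[0,0,9,0,4],[0,0,9,0,0],[0,0,9,0,0],[0,0,9,0,0]]]' 20;  python3 -m crank '[[[0,0,-4,0,0],[0,0,-8,0,0],[0,0,-12,0,0],[0,0,-12,0,0]]]'
python3 - <<'E'
from h import *
from bench import *
s=observe();print(s["tcp_pos"],s["contact_force"],s["ft_torque"],s["grip_width"])
c=capture("side");save("s16.png",c["img"],200,110,320,220,6);np.savez("s16.npz",**c)
s=observe()
c=capture("wrist");save("w16.png",c["img"],0,0,512,384,1.5);np.savez("w16.npz",**c,p=s["tcp_pos"],q=s["orientation"])
E
```

```text
time: 17.38
tcp_pos: [0.5227, 0.1412, 0.0618]
orientation: [0.941, 0.337, -0.0, 0.0]
contact_force: [-1.0, -1.6, 0.7]
grip_width: 0.0085
time: 17.72
tcp_pos: [0.5233, 0.1415, 0.0748]
orientation: [0.941, 0.337, 0.001, 0.0]
contact_force: [-0.3, 0.4, -1.7]
grip_width: 0.0085
[0.52329869 0.14152104 0.07478083] [-0.2600778   0.35737053 -1.74732456] [-0.1112122   0.09532586  0.01777621] 0.008542935085313253
```

View pics/s16.png

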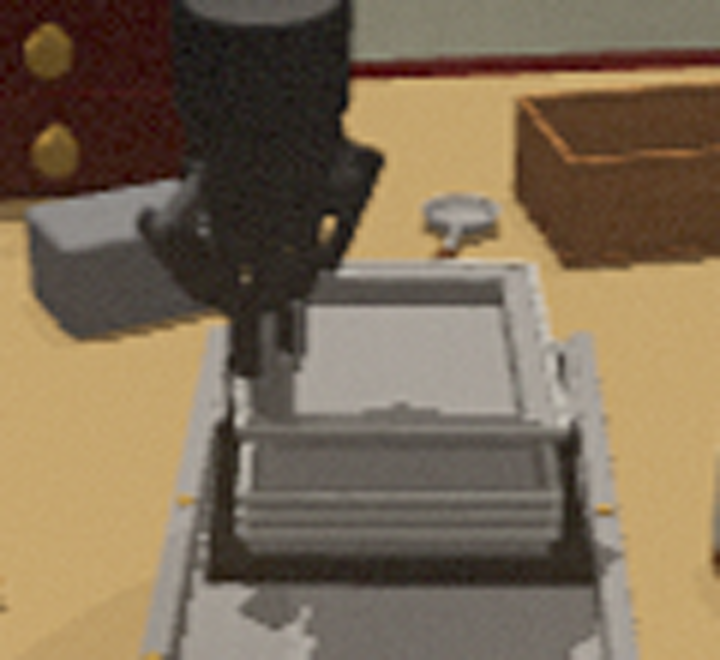

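View pics/w16.png

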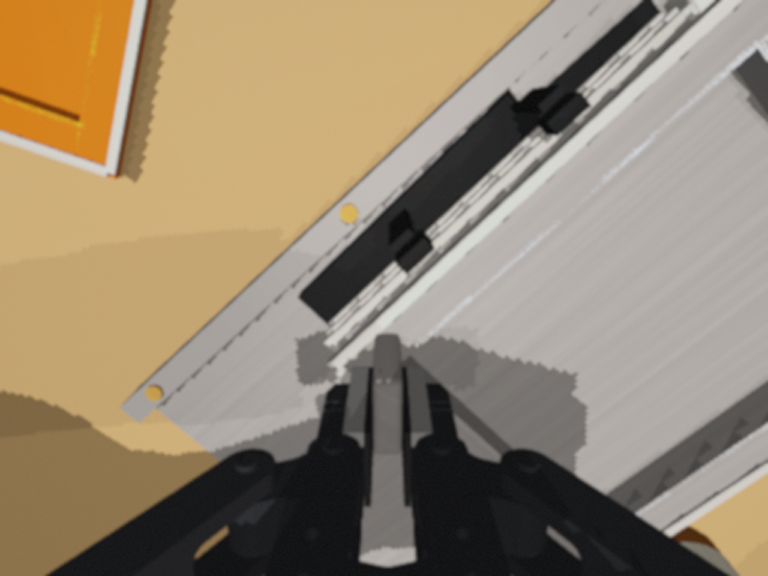

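```bash
python3 -m crank '[[[-1,4,0,0.02,0],[-2,8,0,0.035,0],[-2,8,0,0.035,0],[-2,8,3,0.035,0],[-2,8,6,0.035,0],[-2,8,9,0.035,0],[-2,8,11,0.035,0],[-2,8,11,0.035,0]]]' 60
python3 - <<'E'
from h import *
from bench import *
s=observe();print(s["tcp_pos"],s["contact_force"],s["ft_torque"],s["grip_width"])
c=capture("side");save("s17.png",c["img"],200,110,320,220,6);np.savez("s17.npz",**c)
s=observe()
c=capture("wrist");save("w17.png",c["img"],0,0,512,384,1.5);np.savez("w17.npz",**c,p=s["tcp_pos"],q=s["orientation"])
E
```

```text
time: 18.48
tcp_pos: [0.5261, 0.1339, 0.0623]
orientation: [0.947, 0.321, -0.0, -0.0]
contact_force: [-0.1, 0.6, -0.3]
grip_width: 0.0073
[0.52605572 0.13392866 0.06226382] [-0.08531553  0.57955769 -0.29091817] [-0.10845724  0.10435503 -0.02359533] 0.00733527611130032
```

View pics/s17.png

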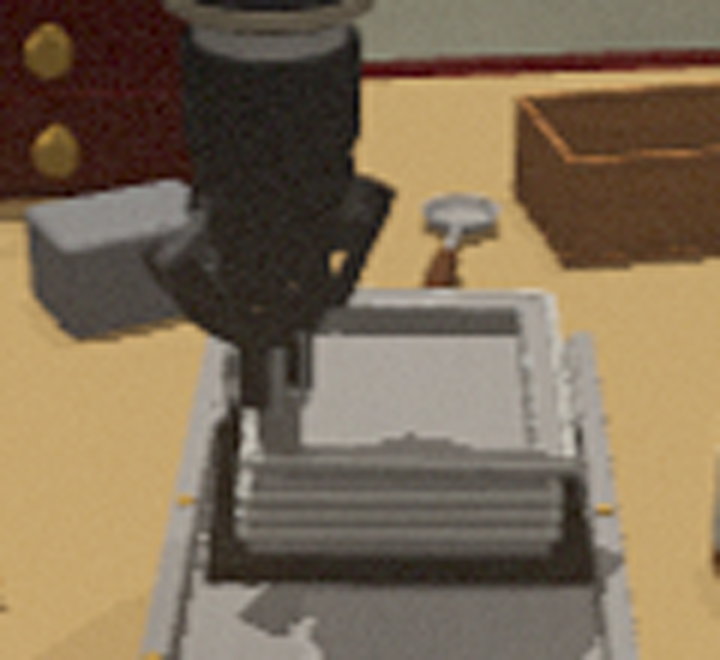

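View pics/w17.png

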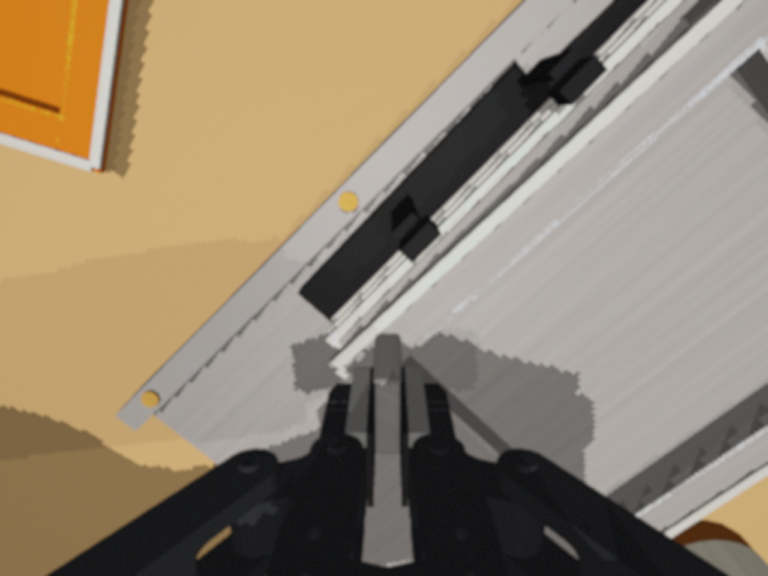

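```bash
python3 -m crank '[[[0,0,-4,0,0],[-2,0,-4,-0.03,0],[-3,1,-4,-0.05,0],[-3,1,-4,-0.05,0],[-3,1,-1,-0.05,0],[-3,1,1,-0.05,0],[-3,1,3,-0.05,0],[-3,1,3,-0.05,0]]]' 60
python3 - <<'E'
from h import *
from bench import *
s=observe();print(s["tcp_pos"],s["contact_force"],s["ft_torque"],s["grip_width"])
c=capture("side");save("s18.png",c["img"],200,110,320,220,6);np.savez("s18.npz",**c)
s=observe()
c=capture("wrist");save("w18.png",c["img"],0,0,512,384,1.5);np.savez("w18.npz",**c,p=s["tcp_pos"],q=s["orientation"])
E
```

```text
time: 19.25
tcp_pos: [0.5245, 0.1312, 0.0595]
orientation: [0.939, 0.344, -0.0, -0.0]
contact_force: [-2.1, -0.4, 2.8]
grip_width: 0.0071
[0.52450198 0.13119545 0.05950966] [-2.05823073 -0.35059066  2.8373799 ] [-0.17931811 -0.03711828 -0.05644738] 0.0070840614146039
```

View pics/s18.png

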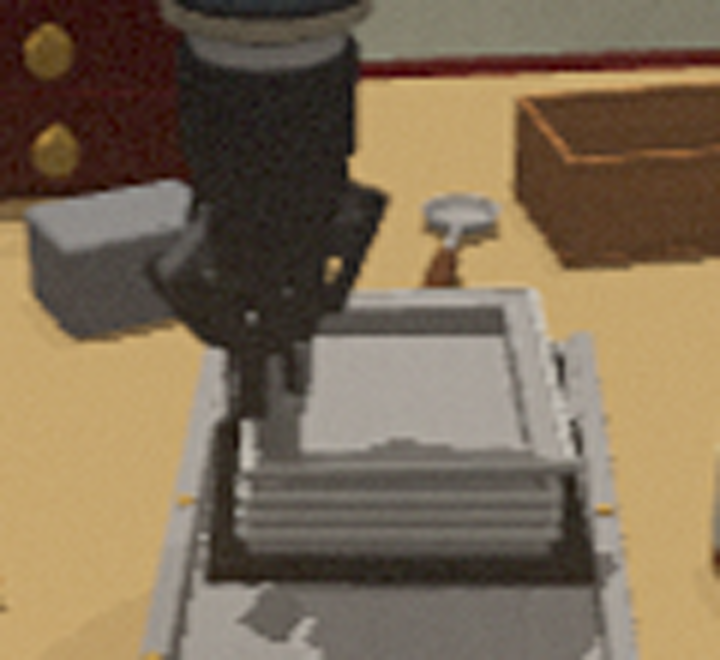

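View pics/w18.png

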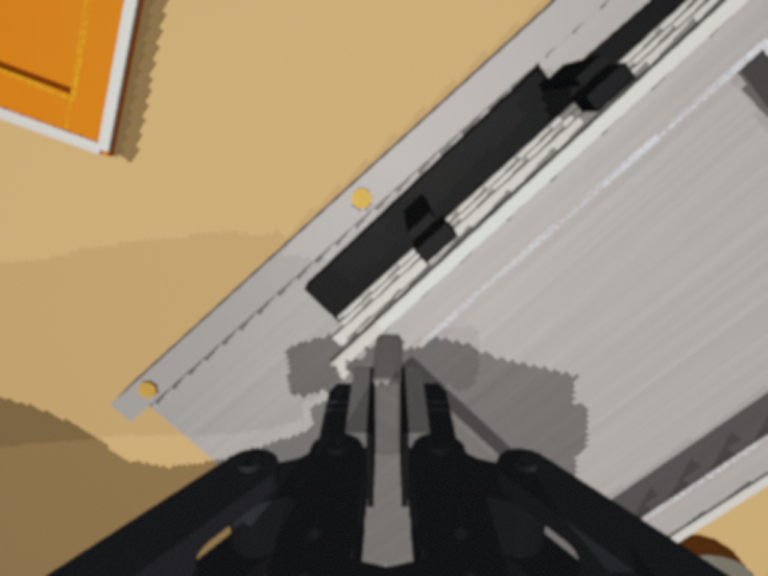

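```bash
cat > st.py <<'E'
from h import *
from scipy.spatial.transform import Rotation as Ro
yv=np.array([.1426,.9898]);xv=np.array([.9898,-.1426])
L=lambda p:np.array([p@xv,p@yv]).round(1)
def F(n):
    d=np.load(n);K=d["mtx"];A=np.eye(4);A[:3,:3]=Ro.from_quat(d["q"]).as_matrix();A[:3,3]=d["p"];A=A@d["T_tool_cam"]
    def az(u,v,z):
        r=A[:3,:3]@np.array([(u/1.5-K[0,2])/K[0,0],(v/1.5-K[1,2])/K[1,1],1]);o=A[:3,3];return (o+r*(z-o[2])/r[2])[:2]*1000
    return az
E
python3 - <<'E'
from st import *
a=F("w18.npz")
print("dots",L(a(361,198,.022)),L(a(148,389,.022)))
print("foot corner",L(a(307,287,.016)),"edge",L(a(420,180,.016)),L(a(500,105,.016)),"tail",L(a(336,318,.016)))
print("clips tops", L(a(433,262,.062)),L(a(455,236,.062)), L(a(590,112,.062)),L(a(633,73,.062)))
print("clip outer",L(a(413,243,.062)),L(a(437,220,.062)),L(a(570,92,.062)),L(a(612,62,.062)))
save("w18b.png",np.load("w18.npz")["img"],190,30,440,260,3)
E
```

```text
dots [455.3 229.3] [455.1  98.6]
foot corner [468.8 184.8] edge [466.3 251.3] [465.  293.1] tail [487.7 184.3]
clips tops [483.6 238.7] [481.6 249.8] [478.9 304.9] [478.2 320.7]
clip outer [474.2 237.9] [473.6 248.7] [470.1 303.6] [471.5 317.7]
```

View pics/w18b.png

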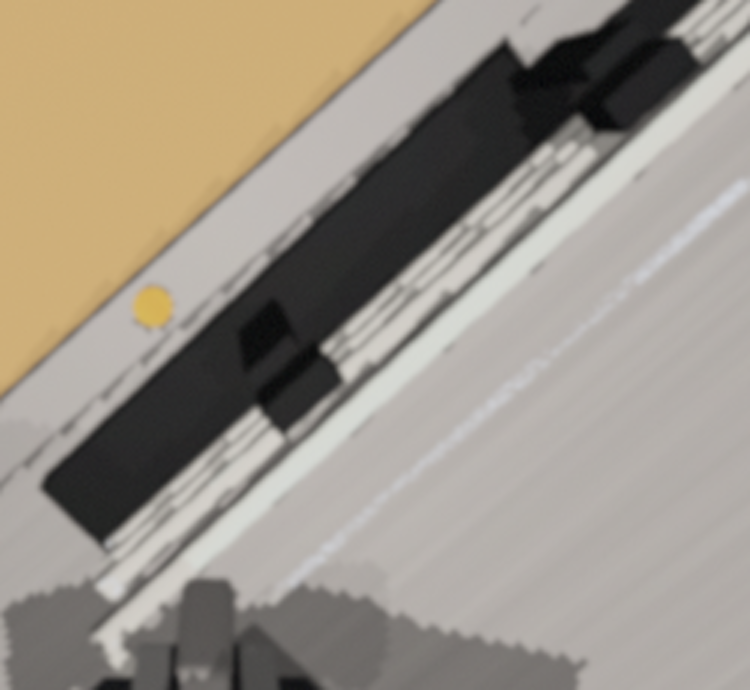

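```bash
python3 -m crank '[[[-1,0,0,0.02,0],[-1,0,3,0.02,0],[-1,0,6,0.02,0],[-1,0,6,0.02,0]]]' 80; python3 -m crank '[[[0,0,3,0,0],[0,0,6,0,0],[0,0,6,0,0]]]'
python3 - <<'E'
from h import *
from bench import *
s=observe();print(s["tcp_pos"],s["contact_force"],s["ft_torque"],s["grip_width"])
c=capture("side");save("s19.png",c["img"],200,110,320,220,6);np.savez("s19.npz",**c)
E
```

```text
time: 19.68
tcp_pos: [0.5237, 0.1308, 0.0536]
orientation: [0.942, 0.335, 0.0, -0.0]
contact_force: [-3.1, 0.5, 6.0]
grip_width: 0.0066
time: 19.93
tcp_pos: [0.5251, 0.1311, 0.0508]
orientation: [0.942, 0.335, 0.002, 0.001]
contact_force: [-9.2, -4.6, 42.7]
grip_width: 0.0064
[0.52505346 0.13112204 0.05079614] [-9.18512917 -4.5877274  42.6679584 ] [-0.87177236  1.39288633  0.15288649] 0.006433864122767946
```

View pics/s19.png

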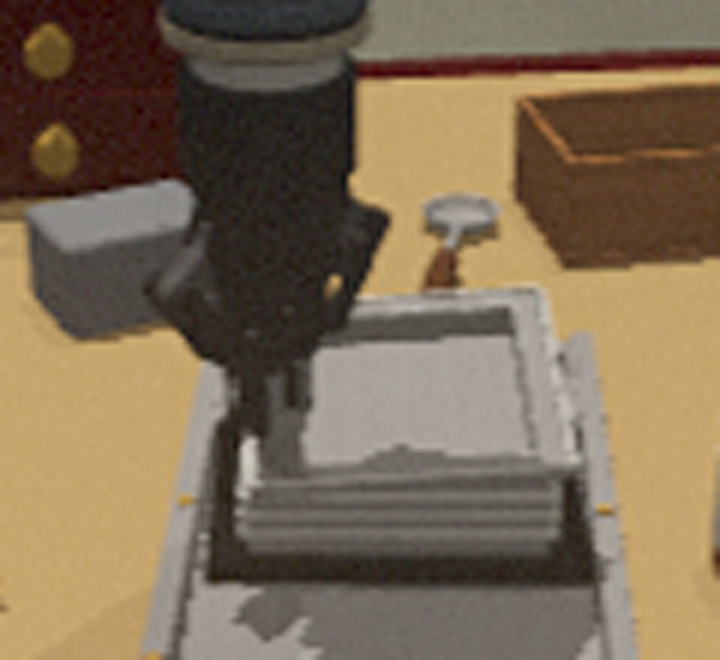

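```bash
python3 -m crank '[[[0,0,-6,0,0],[0,0,-10,0,0],[-2,-2,-10,0,0],[-3,-3.5,-10,0,0],[-3,-3.5,-10,0,0],[-3,-3.5,-7,0,0],[-3,-3.5,-4,0,0],[-3,-3.5,-4,0,0]]]' 80
python3 - <<'E'
from h import *
from bench import *
s=observe();print(s["tcp_pos"],s["contact_force"],s["ft_torque"],s["grip_width"])
c=capture("side");save("s20.png",c["img"],200,110,320,220,6);np.savez("s20.npz",**c)
E
```

```text
time: 20.65
tcp_pos: [0.5195, 0.1311, 0.0513]
orientation: [0.942, 0.335, 0.0, 0.0]
contact_force: [1.9, -2.4, 3.9]
grip_width: 0.0066
[0.51946768 0.13108411 0.05129988] [ 1.89691965 -2.43064463  3.90772438] [-0.46314585 -1.0916168  -0.25276748] 0.00657174199325762
```

View pics/s20.png

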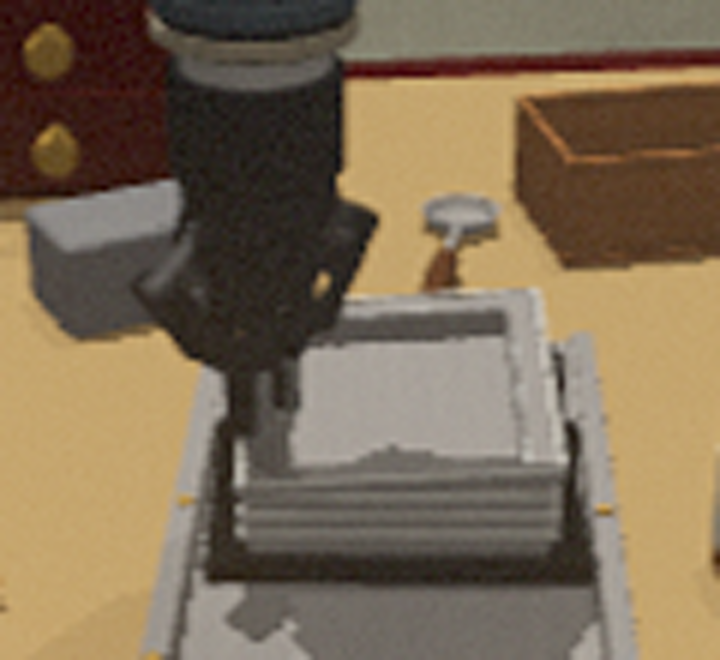

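```bash
python3 -m crank '[[[0,0,0,0,12],[0,0,0,0,30],[0,0,0,0,45],[0,0,-30,0,45],[0,0,-60,0,45],[0,0,-80,0,45],[0,0,-80,0,45]]]' 80
python3 - <<'E'
from h import *
from bench import *
s=observe();print(s["tcp_pos"],s["contact_force"],s["joint_pos"])
c=capture("side");save("s21.png",c["img"],200,110,320,220,6);np.savez("s21.npz",**c)
s=observe()
c=capture("wrist");save("w21.png",c["img"],0,0,512,384,1.5);np.savez("w21.npz",**c,p=s["tcp_pos"],q=s["orientation"])
E
```

```text
time: 21.28
tcp_pos: [0.5207, 0.1326, 0.1353]
orientation: [0.942, 0.335, 0.002, -0.0]
contact_force: [1.0, 0.7, -0.8]
grip_width: 0.0447
[0.52068945 0.13259823 0.13529527] [ 1.04288653  0.71204465 -0.79345609] [ 0.08993306  0.50333495 -0.628535    1.88555455  0.38136583  0.86889271
 -0.04557402]
```

View pics/s21.png

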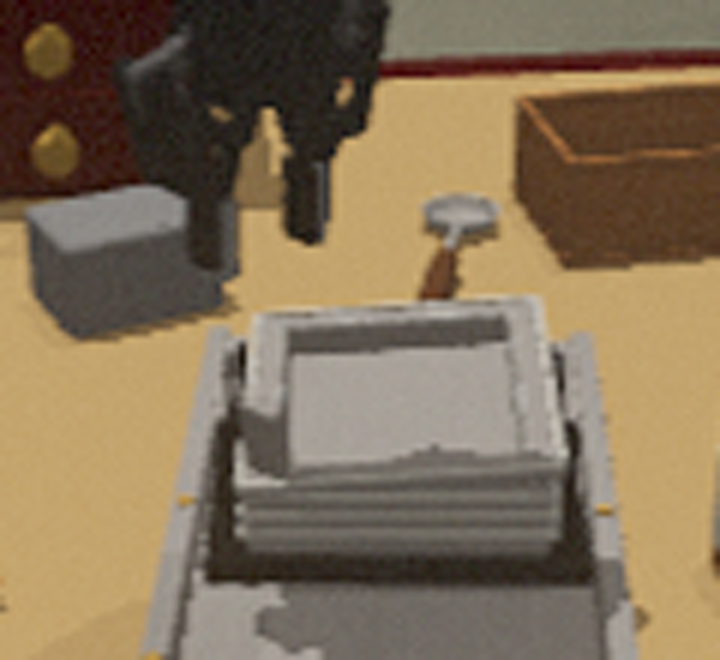

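View pics/w21.png

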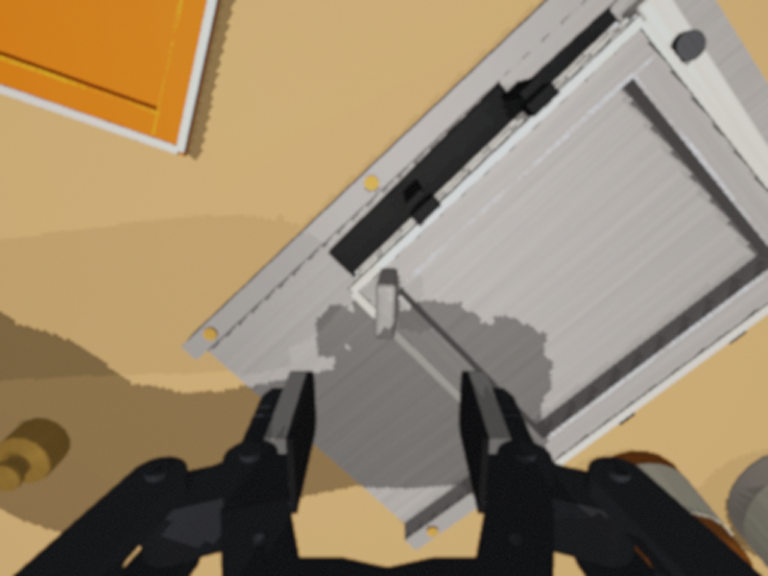

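```bash
python3 -m crank '[[[30,8,0,0,0],[60,16,0,0,0],[90,24,0,0,0],[120,31,0,0,0],[138,36,0,0,0],[141,37,10,0,0],[141,37,40,0,0],[141,37,70,0,0],[141,37,86,0,0],[141,37,86,0,0],[141,37,86,0,0]]]' 60; python3 -m crank '[[[0,0,4,0,0],[0,0,8,0,0],[0,0,8,0,0]]]'
```

```text
time: 22.3
tcp_pos: [0.6499, 0.191, 0.0434]
orientation: [0.942, 0.335, -0.002, 0.0]
contact_force: [0.6, 0.6, -0.9]
grip_width: -0.0001
time: 22.55
tcp_pos: [0.6517, 0.1916, 0.0404]
orientation: [0.942, 0.335, 0.0, 0.001]
contact_force: [-9.2, -3.7, 29.4]
grip_width: 0.0
```

Run:
```python
from h import *
from bench import *
c=capture("side");save("s22.png",c["img"],200,110,320,220,6);np.savez("s22.npz",**c)
```

```text
(no output)
```

View pics/s22.png

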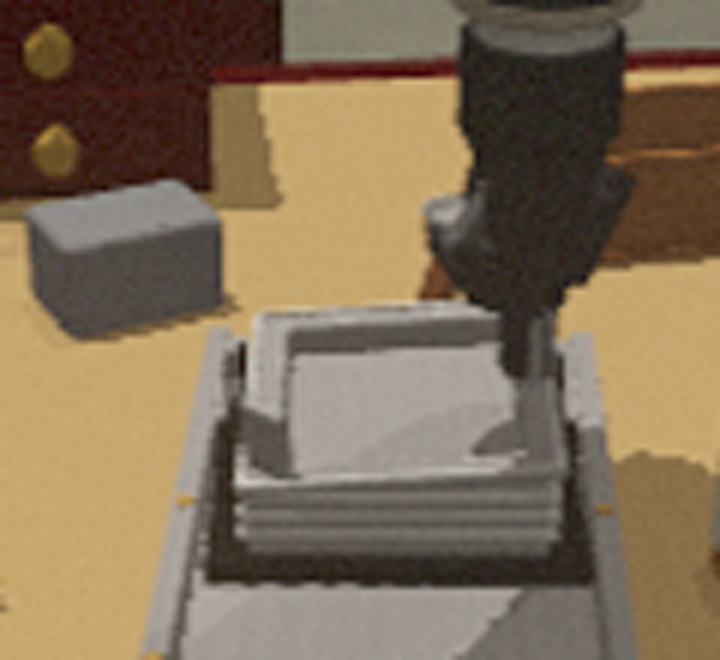

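```bash
python3 -m crank '[[[-1,-1,1,0,0],[-2,-2,2,0,0],[-3,-3,4,0,0],[-4,-4,5,0,0],[-4,-4,5,0,0]]]'
python3 - <<'E'
from h import *
from bench import *
c=capture("side");save("s23.png",c["img"],200,110,320,220,6);np.savez("s23.npz",**c)
E
```

```text
time: 23.02
tcp_pos: [0.6515, 0.1917, 0.0398]
orientation: [0.943, 0.334, 0.006, 0.002]
contact_force: [-2.7, -9.2, 52.0]
grip_width: -0.0002
```

View pics/s23.png

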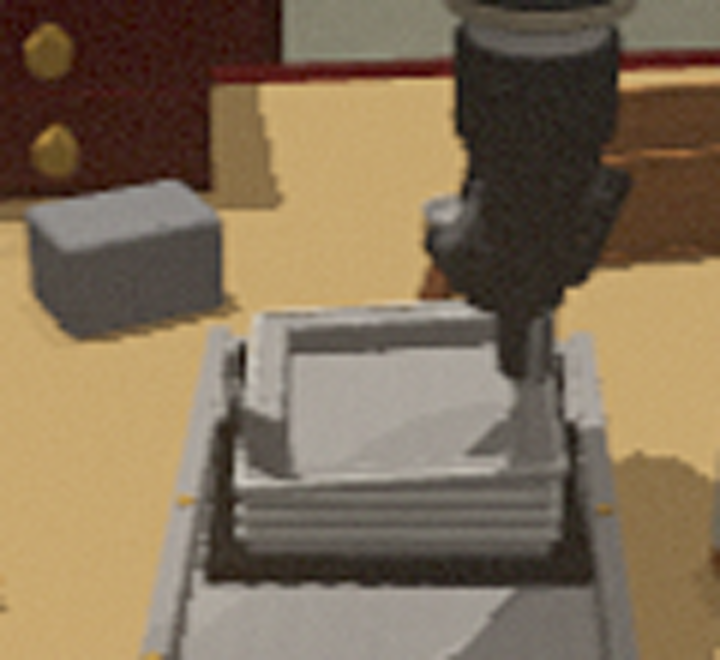

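```bash
python3 -m crank '[[[0,0,-15,0,0],[4,4,-30,0,0],[14,15,-30,0,0],[24,26,-30,0,0],[24,26,-30,0,0],[24,26,-10,0,0],[24,26,0,0,0],[24,26,5,0,0],[24,26,5,0,0]]]'
python3 - <<'E'
from h import *
from bench import *
c=capture("side");save("s24.png",c["img"],200,110,320,220,6);np.savez("s24.npz",**c)
E
```

```text
time: 23.82
tcp_pos: [0.6797, 0.1868, 0.0258]
orientation: [0.942, 0.335, -0.002, -0.0]
contact_force: [-0.8, 0.4, -0.1]
grip_width: -0.0003
```

View pics/s24.png

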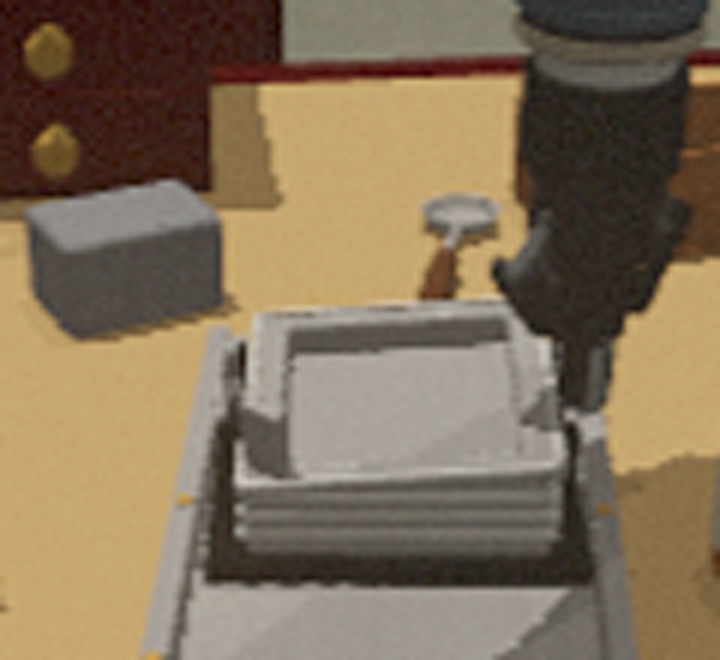

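```bash
python3 -m crank '[[[-2,-2.2,0,0,0],[-4,-4.4,0,0,0],[-5.5,-6,0,0,0],[-7,-7.5,0,0,0],[-7,-7.5,0,0,0]]]'; python3 -m crank '[[[-1.5,-1.6,0,0,0],[-3,-3.2,0,0,0],[-3,-3.2,0,0,0]]]';python3 - <<'E'
from h import *
from bench import *
c=capture("side");save("s25.png",c["img"],200,110,320,220,6);np.savez("s25.npz",**c)
E
```

```text
time: 24.28
tcp_pos: [0.674, 0.188, 0.0296]
orientation: [0.942, 0.334, 0.003, 0.001]
contact_force: [8.2, -2.4, 0.8]
grip_width: -0.0001
time: 24.53
tcp_pos: [0.6715, 0.1883, 0.0302]
orientation: [0.943, 0.334, 0.004, 0.001]
contact_force: [13.8, -3.3, -0.6]
grip_width: 0.0004
```

View pics/s25.png

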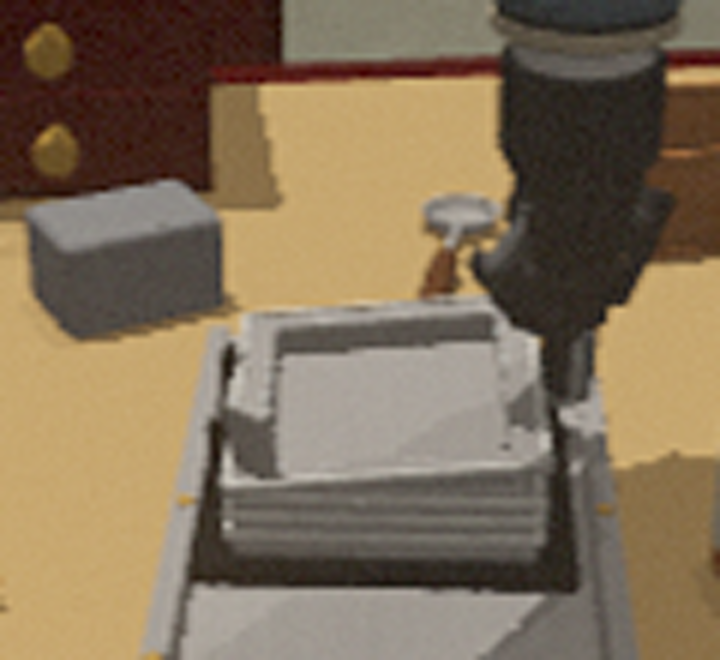

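```bash
python3 -m crank '[[[-2,-2.2,0,0,0],[-4,-4.4,0,0,0],[-4,-4.4,0,0,0]]]'; python3 -m crank '[[[-2,-2.2,0,0,0],[-4,-4.4,0,0,0],[-4,-4.4,0,0,0]]]';python3 - <<'E'
from h import *
from bench import *
c=capture("side");save("s26.png",c["img"],200,110,320,220,6);np.savez("s26.npz",**c)
E
```

```text
time: 24.83
tcp_pos: [0.6679, 0.1888, 0.031]
orientation: [0.943, 0.334, 0.006, 0.002]
contact_force: [19.5, -3.8, 0.6]
grip_width: -0.0001
time: 25.08
tcp_pos: [0.6656, 0.1884, 0.0321]
orientation: [0.943, 0.333, 0.009, 0.003]
contact_force: [27.3, -5.8, 1.9]
grip_width: -0.0003
```

View pics/s26.png

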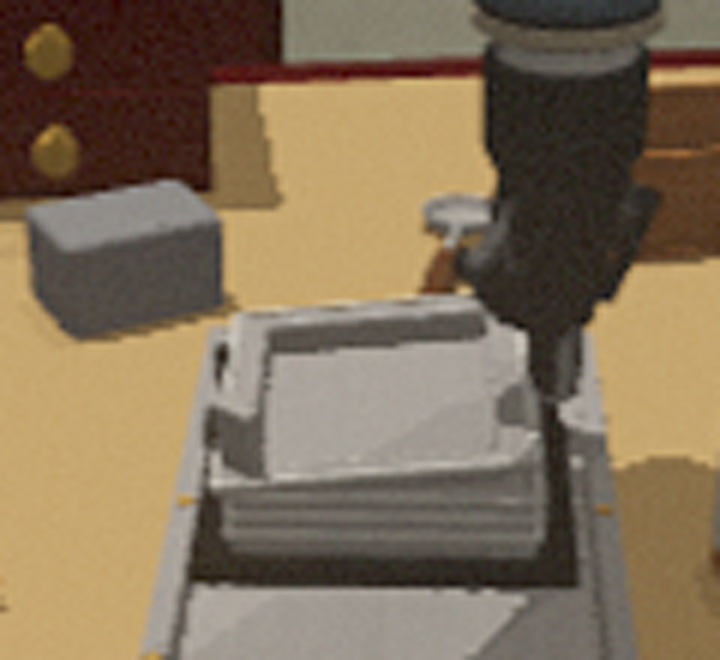

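```bash
python3 -m crank '[[[6,7,0,0,0],[14,15,0,0,0],[22,24,0,0,0],[22,24,-40,0,0],[22,24,-80,0,0],[22,24,-110,0,0],[10,24,-110,0,0],[10,24,-110,0,0]]]'
python3 - <<'E'
from h import *
from bench import *
c=capture("side");save("s27.png",c["img"],200,110,320,220,6);np.savez("s27.npz",**c)
c=capture("top");save("t27.png",c["img"],150,125,250,210,8);np.savez("t27.npz",**c)
s=observe()
c=capture("wrist");save("w27.png",c["img"],0,0,512,384,1.5);np.savez("w27.npz",**c,p=s["tcp_pos"],q=s["orientation"])
E
```

```text
time: 25.8
tcp_pos: [0.6782, 0.1785, 0.1411]
orientation: [0.942, 0.335, 0.002, 0.0]
contact_force: [0.5, -0.1, -0.7]
grip_width: -0.0003
```

View pics/s27.png

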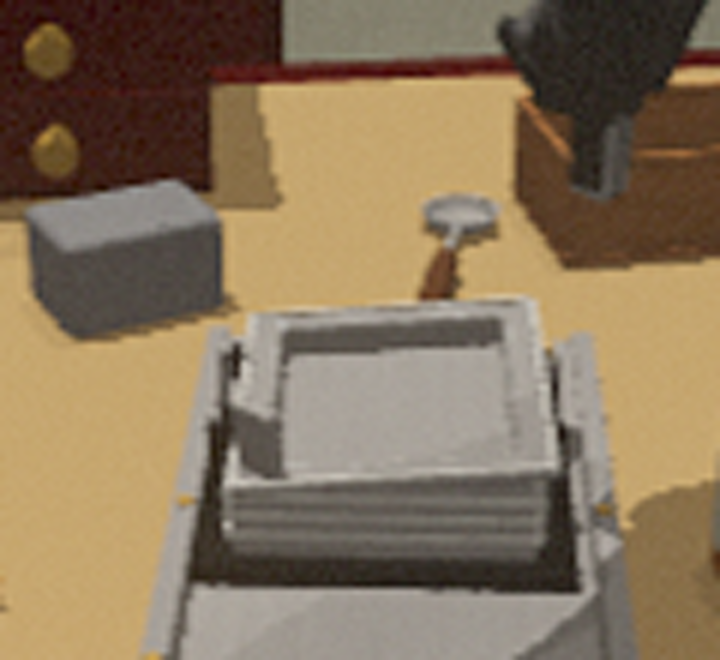

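View pics/t27.png

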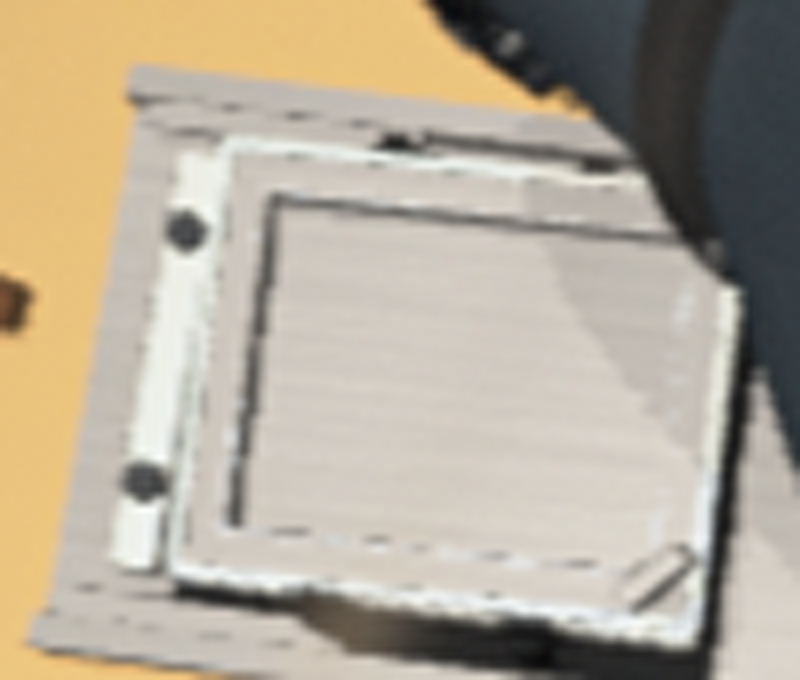

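View pics/w27.png

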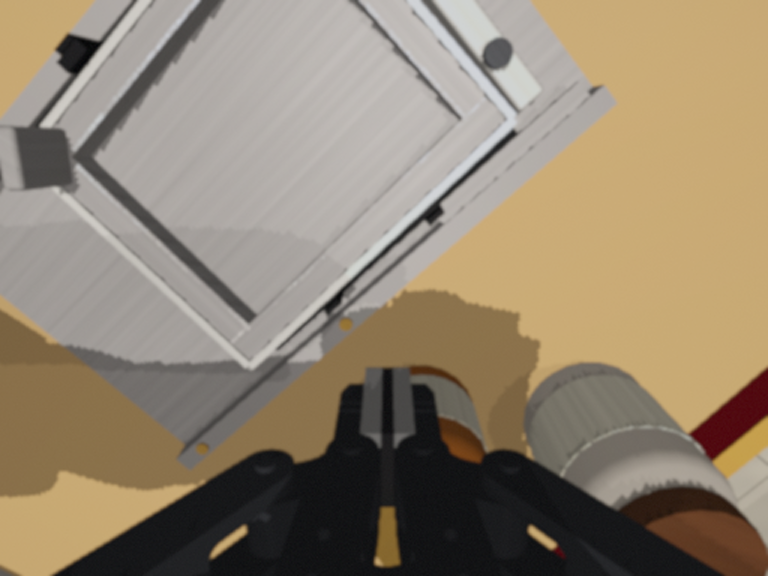

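Run:
```python
from h import *
t=np.load("t27.npz");T=lambda x,y:(150+x/8,125+y/8)
for n,p in dict(farL=(205,560),farR=(245,165),midfar=(215,370),nearL=(600,610),midR=(450,185),tab=(660,580),w1=(300,300),w2=(300,480),w3=(560,500),w4=(600,300),stop=(150,420)).items(): 
    u,v=T(*p);u=int(u);v=int(v);D=t["depth"][v-1:v+2,u-1:u+2];print(n,w(t,u,v,float(np.mean(D))).round(4))
d=np.load("w27.npz")
from scipy.spatial.transform import Rotation as Ro
K=d["mtx"];A=np.eye(4);A[:3,:3]=Ro.from_quat(d["q"]).as_matrix();A[:3,3]=d["p"];A=A@d["T_tool_cam"];Dm=d["depth"]
for n,(u,v) in dict(rim1=(490,118),rim2=(400,205),rim3=(330,280),rim4=(255,345),rim5=(150,245),well=(250,150),well2=(150,130),stop=(480,20)).items():
    u=int(u/1.5);v=int(v/1.5);z=float(np.mean(Dm[v-1:v+2,u-1:u+2]));print(n,(A[:3,:3]@np.array([(u-K[0,2])/K[0,0]*z,(v-K[1,2])/K[1,1]*z,z])+A[:3,3]).round(4))
```

```text
farL [0.5263 0.2853 0.0562]
farR [0.6621 0.2726 0.0662]
midfar [0.5908 0.2828 0.062 ]
nearL [0.5082 0.1509 0.0565]
midR [0.6523 0.2016 0.0665]
tab [0.5139 0.1299 0.089 ]
w1 [0.619  0.2563 0.0476]
w2 [0.5555 0.2561 0.0431]
w3 [0.5488 0.1658 0.0425]
w4 [0.6169 0.1516 0.0489]
stop [0.5821 0.3131 0.0265]
rim1 [0.6613 0.2685 0.0654]
rim2 [0.6548 0.2136 0.0659]
rim3 [0.652  0.1639 0.0663]
rim4 [0.6437 0.111  0.0659]
rim5 [0.5735 0.1206 0.0607]
well [0.5833 0.1849 0.0444]
well2 [0.5394 0.1618 0.0415]
stop [0.6321 0.2964 0.0573]
```

```bash
python3 -m crank '[[[-25,6,0,0.1,20],[-55,13,0,0.22,50],[-90,22,0,0.34,50],[-125,30,0,0.46,50],[-155,38,0,0.58,50],[-169,41,0,0.7,50],[-169,41,0,0.826,50],[-169,41,0,0.826,50]]]' 60; python3 -m crank '[[[0,0,40,0,50],[0,0,80,0,50],[0,0,115,0,50],[0,0,140,0,50],[0,0,155,0,50],[0,0,161,0,50],[0,0,161,0,50]]]'
```

```text
time: 26.62
tcp_pos: [0.5722, 0.0393, 0.1372]
orientation: [0.997, -0.075, -0.001, 0.0]
contact_force: [0.1, 0.4, 0.5]
grip_width: 0.0498
time: 27.2
tcp_pos: [0.5713, 0.0413, -0.0216]
orientation: [0.998, -0.068, -0.001, 0.001]
contact_force: [-15.6, -1.3, 38.7]
grip_width: 0.0501
```

```bash
python3 -m crank '[[[0,0,-5,0,50],[0,0,-5,0,50]]]' 60
python3 - <<'E'
from h import *
from bench import *
print(observe()["contact_force"])
c=capture("side");save("s28.png",c["img"],200,120,330,240,6);np.savez("s28.npz",**c)
E
```

```text
time: 27.37
tcp_pos: [0.5734, 0.0416, -0.0179]
orientation: [0.998, -0.069, 0.0, -0.0]
contact_force: [0.4, 0.7, 0.7]
grip_width: 0.05
[0.37834318 0.66706079 0.66885182]
```

View pics/s28.png

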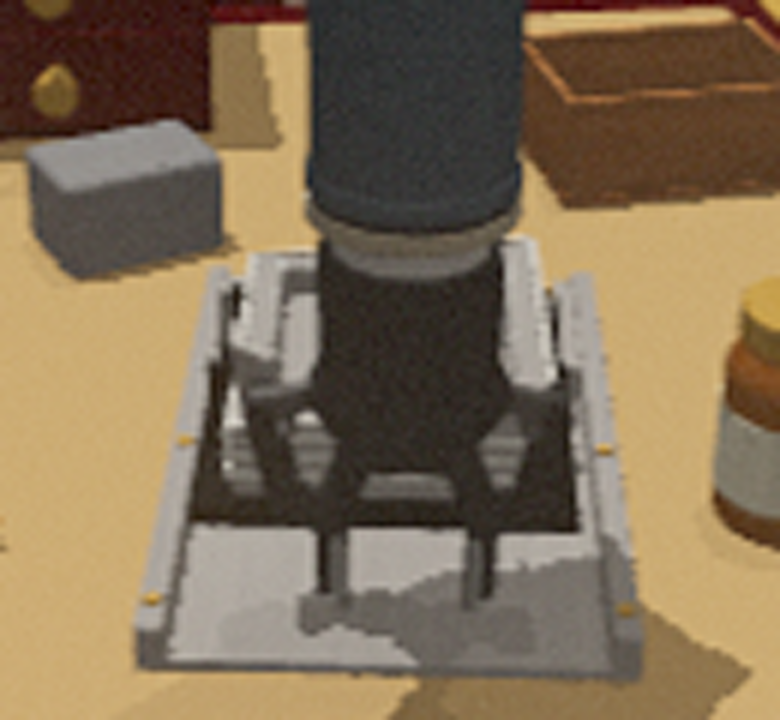

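```bash
python3 -m crank '[[[0,-15,0,0,50],[0,-30,0,0,50],[0,-38,0,0,50],[0,-43,0,0,50],[0,-47,0,0,50],[0,-50,0,0,50],[0,-53,0,0,50],[0,-53,0,0,50]]]' 60; python3 -m crank '[[[0,-3,0,0,50],[0,-5,0,0,50],[0,-5,0,0,50]]]'; python3 -m crank '[[[0,-3,0,0,50],[0,-6,0,0,50],[0,-6,0,0,50]]]'
```

```text
time: 28.08
tcp_pos: [0.5803, 0.092, -0.0184]
orientation: [0.997, -0.072, -0.0, 0.0]
contact_force: [-0.4, -0.9, -1.2]
grip_width: 0.0499
time: 28.33
tcp_pos: [0.5807, 0.0947, -0.0184]
orientation: [0.997, -0.073, -0.001, 0.002]
contact_force: [0.1, -6.7, 0.0]
grip_width: 0.0499
time: 28.58
tcp_pos: [0.581, 0.0975, -0.0184]
orientation: [0.997, -0.073, -0.001, 0.004]
contact_force: [-1.5, -14.4, 4.9]
grip_width: 0.0497
```

```bash
python3 -m crank '[[[0,-4,0,0,50],[0,-8,0,0,50],[0,-8,0,0,50]]]' 60; python3 -m crank '[[[0,-4,0,0,50],[0,-8,0,0,50],[0,-8,0,0,50]]]'
```

```text
time: 28.83
tcp_pos: [0.5809, 0.0976, -0.0185]
orientation: [0.997, -0.076, -0.003, 0.009]
contact_force: [-4.9, -33.9, 14.1]
grip_width: 0.0499
time: 29.08
tcp_pos: [0.5808, 0.0976, -0.0185]
orientation: [0.997, -0.078, -0.004, 0.013]
contact_force: [-8.2, -51.9, 22.2]
grip_width: 0.0499
```

```bash
python3 -m crank '[[[0,16,0,0,50],[0,30,-3,0,50],[0,42,-20,0,50],[0,45,-55,0,50],[0,45,-90,0,50],[0,45,-120,0,50],[0,45,-135,0,50],[0,45,-135,0,50]]]' 60
```

```text
time: 29.75
tcp_pos: [0.58, 0.0752, 0.1208]
orientation: [0.997, -0.072, 0.003, -0.001]
contact_force: [0.7, 0.9, 0.1]
grip_width: 0.0502
```

```bash
python3 -m crank '[[[-10,-6,0,0.1,50],[-24,-15,0,0.2,50],[-38,-25,0,0.31,50],[-52,-35,0,0.42,50],[-64,-43,0,0.53,50],[-72,-48,0,0.65,50],[-72,-48,0,0.76,50],[-72,-48,0,0.76,50],[-72,-48,0,0.76,50]]]' 60
python3 - <<'E'
from h import *
from bench import *
s=observe()
c=capture("wrist");save("w30.png",c["img"],0,0,512,384,1.5);np.savez("w30.npz",**c,p=s["tcp_pos"],q=s["orientation"])
c=capture("side");save("s30.png",c["img"],200,110,320,220,6);np.savez("s30.npz",**c)
E
```

```text
time: 30.5
tcp_pos: [0.5132, 0.1325, 0.1164]
orientation: [0.901, -0.435, -0.0, 0.0]
contact_force: [0.0, -0.4, -0.8]
grip_width: 0.0502
```

View pics/w30.png

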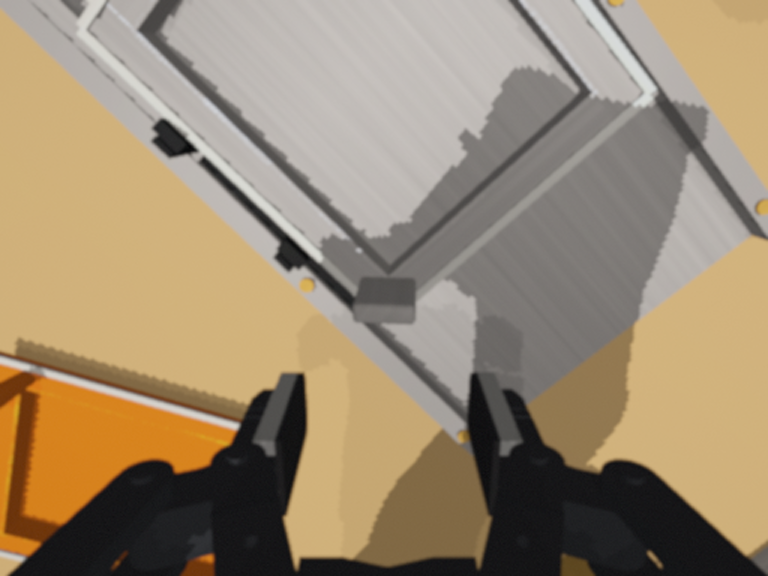

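View pics/s30.png

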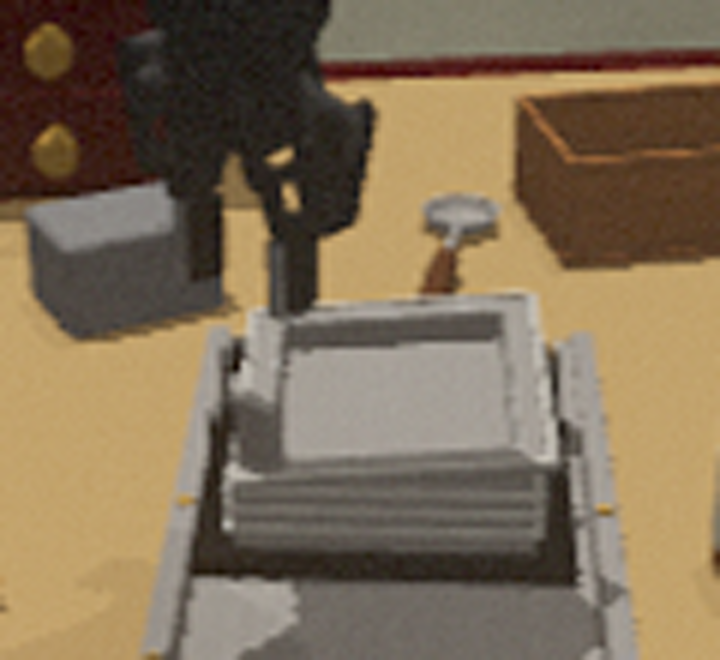

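Run:
```python
from h import *
d=np.load("w30.npz");K=d["mtx"];M=d["T_tool_cam"];D=d["depth"];P=[]
for v in range(178,218):
  for u in range(228,285):
    z=D[v,u]
    if z>0:
      X=M[:3,:3]@np.array([(u-K[0,2])/K[0,0]*z,(v-K[1,2])/K[1,1]*z,z])+M[:3,3]
      if X[2]<.055: P.append(X*1000)
P=np.array(P);print(len(P),P.min(0).round(1),P.max(0).round(1))
for a,b in((0,30),(30,36),(36,55)):
    H=P[(P[:,2]>=a)&(P[:,2]<b)]
    if len(H)>5: print(a,b,len(H),H.mean(0).round(1),np.percentile(H,3,axis=0).round(1),np.percentile(H,97,axis=0).round(1), np.degrees(np.polyfit(H[:,0],H[:,1],1)[0]).round(1))
```

```text
1174 [-13.1 -11.5  23.9] [13.4 -0.4 54.9]
0 30 605 [-0.2 -6.  26.5] [-12.2  -9.7  24.9] [11.5 -1.3 29.3] 0.3
30 36 157 [ 0.2 -9.7 33. ] [-11.9 -10.2  30.2] [11.9 -8.9 35.8] 0.5
36 55 412 [  0.5 -10.3  45.1] [-11.4 -11.1  36.6] [12.5 -9.5 54.1] 0.6
```

```bash
python3 -m crank '[[[0,-3,20,0,50],[0,-6,40,0,50],[0,-6,55,0,50],[0,-6,65,0,50],[0,-6,68,0,50],[0,-6,68,0,40],[0,-6,68,0,25],[0,-6,68,0,10],[0,-6,68,0,10],[0,-6,68,0,10]]]' 20
python3 - <<'E'
from h import *
from bench import *
c=capture("side");save("s31.png",c["img"],200,110,320,220,6);np.savez("s31.npz",**c)
E
```

```text
time: 31.43
tcp_pos: [0.5185, 0.1364, 0.0495]
orientation: [0.9, -0.436, 0.0, -0.0]
contact_force: [0.8, 0.1, 0.4]
grip_width: 0.0254
```

View pics/s31.png

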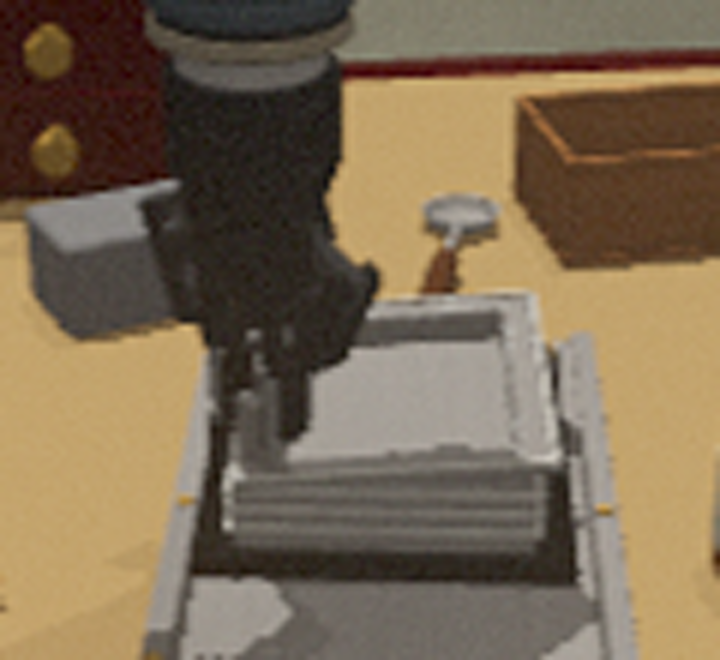

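```bash
python3 -m crank '[[[0,-0.5,-4,0,10],[0,-1.5,-8,0,10],[0,-2.5,-12,0,10],[0,-3.5,-16,0,10],[0,-3.5,-16,0,10]]]'
python3 - <<'E'
from h import *
from bench import *
print(observe()["ft_torque"])
c=capture("side");save("s32.png",c["img"],200,110,320,220,6);np.savez("s32.npz",**c)
E
```

```text
time: 31.9
tcp_pos: [0.5213, 0.1389, 0.0657]
orientation: [0.9, -0.436, 0.0, -0.0]
contact_force: [0.2, 0.1, -1.5]
grip_width: 0.0256
[-0.07172208  0.08172277 -0.04488214]
```

View pics/s32.png

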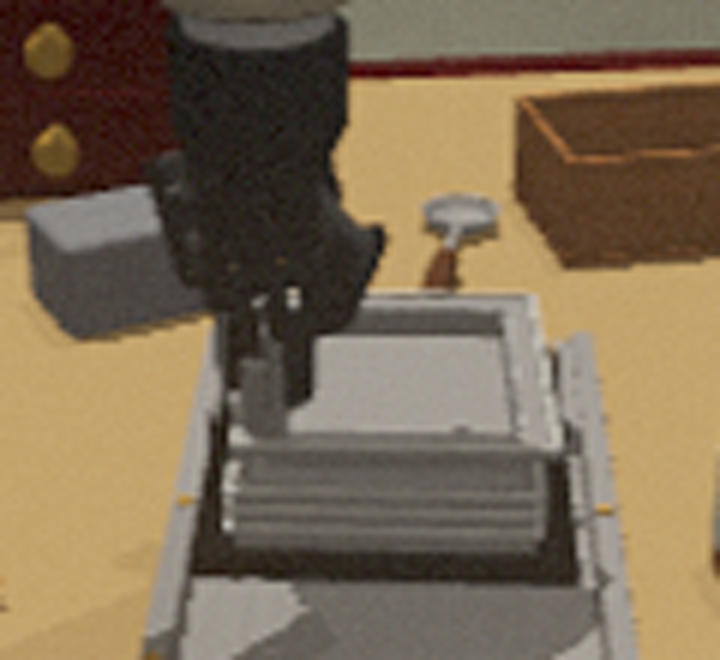

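```bash
python3 -m crank '[[[0,-1,-4,0,10],[0,-2,-8,0,10],[0,-3,-12,0,10],[0,-4,-15,0,10],[0,-4,-15,0,10],[0,-4,-15,0,10]]]'
python3 - <<'E'
from h import *
from bench import *
print(observe()["ft_torque"])
c=capture("side");save("s33.png",c["img"],200,110,320,220,6);np.savez("s33.npz",**c)
s=observe()
c=capture("wrist");save("w33.png",c["img"],0,0,512,384,1.5);np.savez("w33.npz",**c,p=s["tcp_pos"],q=s["orientation"])
E
```

```text
time: 32.45
tcp_pos: [0.5241, 0.1411, 0.08]
orientation: [0.9, -0.436, 0.0, -0.0]
contact_force: [0.4, -0.1, -1.7]
grip_width: 0.0252
[-0.09660076  0.09860783  0.01390779]
```

View pics/s33.png

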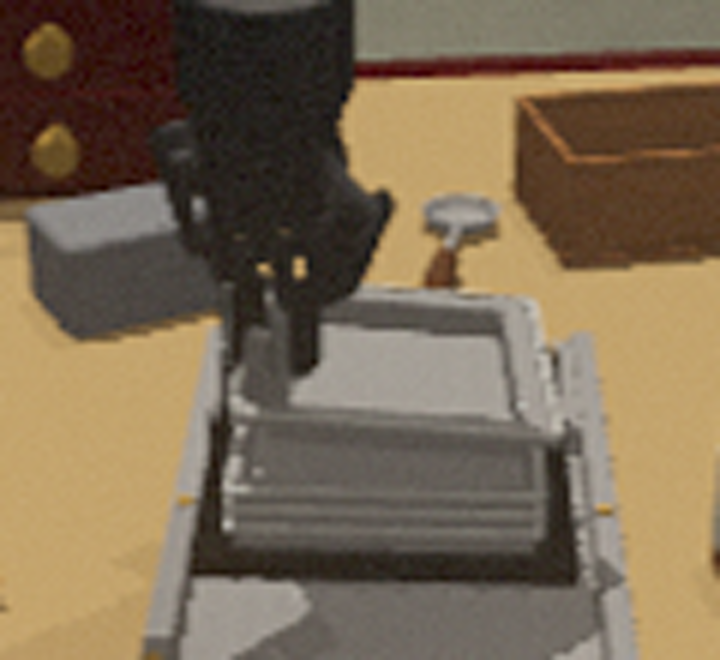

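View pics/w33.png

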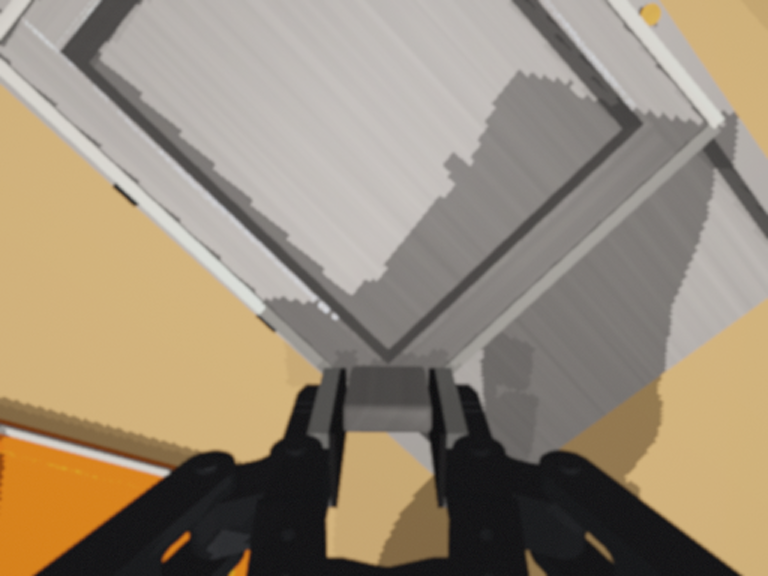

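Now it tilts. I fit the tray's plane from the depth to get the heights of the near and far corners.

```bash
cat > pl.py <<'E'
from h import *
from scipy.spatial.transform import Rotation as Ro
def plane(n,pix):
    d=np.load(n);K=d["mtx"];A=np.eye(4);A[:3,:3]=Ro.from_quat(d["q"]).as_matrix();A[:3,3]=d["p"];A=A@d["T_tool_cam"];D=d["depth"]
    out=[]
    for u,v in pix:
        u=int(u/1.5);v=int(v/1.5);z=float(np.mean(D[v-1:v+2,u-1:u+2]));out.append(A[:3,:3]@np.array([(u-K[0,2])/K[0,0]*z,(v-K[1,2])/K[1,1]*z,z])+A[:3,3])
    return np.array(out)
E
python3 - <<'E'
from pl import *
W=plane("w33.npz",[(300,60),(200,60),(300,200),(250,120),(450,200),(500,130),(350,290),(540,150),(390,320)])
c,_,_,_=np.linalg.lstsq(np.c_[W[:,:2],np.ones(len(W))],W[:,2],rcond=None)
print(W.round(4).tolist());print("slopes",c, "tilt",np.hypot(c[0],c[1]),"dir",np.degrees(np.arctan2(c[1],c[0])))
# well floor top is ~4mm thick? rim underside vs well floor plane: take rim points too
R=plane("w33.npz",[(560,230),(620,180),(660,110),(590,45),(470,320)])
print("rim",R.round(4).tolist(), "rim-wellplane",(R[:,2]-np.c_[R[:,:2],np.ones(len(R))]@c).round(4))
off=np.mean(R[:,2]-np.c_[R[:,:2],np.ones(len(R))]@c)
tab=np.array([.5241,.1411]); y=np.radians(-7)
for nm,dx,dy in(("near",-15,-15),("far",135,165),("farL",-15,165),("R",135,-15)):
    p=tab*1000+np.array([dx*np.cos(y)-dy*np.sin(y),dx*np.sin(y)+dy*np.cos(y)]);z=c[0]*p[0]/1000+c[1]*p[1]/1000+c[2]+off-.004-.006
    print(nm,p.round(),"z underside in stack frame",z.round(4))
E
```

```text
[[0.5844, 0.2245, 0.0586], [0.5632, 0.2514, 0.0578], [0.547, 0.1973, 0.0634], [0.5578, 0.2271, 0.0603], [0.5803, 0.1553, 0.0642], [0.6093, 0.1572, 0.0612], [0.5321, 0.1636, 0.0679], [0.6127, 0.1415, 0.0622], [0.5323, 0.1446, 0.0689]]
slopes [-0.08669419 -0.07845505  0.12653113] tilt 0.11692338157982113 dir -137.85606188854234
rim [[0.596, 0.1239, 0.081], [0.6163, 0.1276, 0.0983], [0.643, 0.1246, 0.0773], [0.6431, 0.1546, 0.0748], [0.5542, 0.1273, 0.0845]] rim-wellplane [0.0159 0.0352 0.0163 0.0162 0.016 ]
near [507. 128.] z underside in stack frame 0.0824
far [678. 288.] z underside in stack frame 0.055
farL [529. 307.] z underside in stack frame 0.0665
R [656. 110.] z underside in stack frame 0.0709
```

Run:
```python
from h import *
ims={n:np.load(n+".npz")["img"].astype(int).sum(2) for n in("s27","s28","s30","s31","s32","s33")}
for u in(236,238,240,275,285,292):
    for n,i in ims.items(): print(u,n,i[202:212,u].tolist())
```

```text
236 s27 [143, 134, 126, 136, 130, 309, 462, 492, 496, 488]
236 s28 [142, 155, 130, 126, 114, 325, 479, 508, 517, 510]
236 s30 [140, 121, 97, 68, 352, 447, 460, 453, 453, 453]
236 s31 [144, 126, 99, 92, 356, 455, 456, 462, 451, 447]
236 s32 [138, 116, 101, 92, 359, 453, 452, 453, 457, 451]
236 s33 [146, 130, 119, 92, 361, 456, 457, 455, 455, 459]
238 s27 [164, 147, 128, 118, 122, 208, 462, 502, 493, 501]
238 s28 [161, 164, 140, 125, 121, 245, 467, 514, 512, 510]
238 s30 [138, 135, 123, 113, 286, 492, 462, 452, 454, 454]
238 s31 [132, 125, 120, 121, 294, 454, 459, 460, 458, 460]
238 s32 [124, 101, 124, 112, 285, 459, 467, 459, 458, 459]
238 s33 [125, 113, 118, 96, 296, 460, 462, 469, 458, 453]
240 s27 [187, 143, 160, 129, 132, 177, 459, 500, 493, 491]
240 s28 [208, 134, 122, 153, 109, 181, 473, 517, 508, 510]
240 s30 [135, 129, 100, 101, 295, 468, 488, 472, 456, 451]
240 s31 [152, 134, 92, 82, 297, 456, 464, 457, 453, 462]
240 s32 [142, 130, 119, 108, 300, 448, 471, 457, 459, 455]
240 s33 [129, 115, 116, 94, 313, 461, 460, 462, 452, 457]
275 s27 [256, 157, 137, 136, 116, 95, 353, 454, 
[... 309 characters left out ...]
7 [245, 180, 142, 119, 114, 104, 155, 448, 464, 457]
285 s28 [137, 110, 130, 111, 133, 127, 176, 489, 502, 498]
285 s30 [156, 132, 122, 130, 112, 228, 312, 328, 324, 320]
285 s31 [179, 97, 113, 122, 136, 212, 322, 313, 328, 326]
285 s32 [157, 134, 120, 124, 104, 223, 313, 320, 321, 313]
285 s33 [162, 132, 126, 104, 110, 230, 306, 320, 323, 316]
292 s27 [123, 123, 110, 137, 121, 103, 136, 452, 466, 452]
292 s28 [142, 142, 138, 110, 120, 103, 139, 501, 507, 499]
292 s30 [135, 138, 130, 130, 122, 176, 310, 318, 322, 310]
292 s31 [141, 138, 142, 117, 112, 165, 314, 320, 318, 311]
292 s32 [145, 141, 125, 123, 132, 175, 330, 316, 323, 318]
292 s33 [106, 139, 116, 119, 112, 170, 318, 324, 314, 312]
```

The stack hasn't moved since the last seating push (its tail-edge pixels are identical). Near corner ≈79 mm, far ≈51 mm. I'll go a few mm higher for margin, hold, then clamp hard.

```bash
python3 -m crank '[[[0,-0.5,-2,0,10],[0,-1,-4,0,10],[0,-1,-4,0,10],[0,-1,-4,0,10],[0,-1,-4,0,10]]]'; python3 -m crank '[[[0,0,0,0,10],[0,0,0,0,0],[0,0,0,0,0],[0,0,0,0,0]]]' 120
python3 - <<'E'
from h import *
from bench import *
c=capture("side");save("s34.png",c["img"],200,110,320,220,6);np.savez("s34.npz",**c)
print(c["img"][202:212,[238,275,292]].astype(int).sum(2).T.tolist())
s=observe()
c=capture("wrist");save("w34.png",c["img"],0,0,512,384,1.5);np.savez("w34.npz",**c,p=s["tcp_pos"],q=s["orientation"])
from pl import *
W=plane("w34.npz",[(300,60),(200,60),(300,200),(250,120),(450,200),(500,130),(350,290),(540,150)])
k,_,_,_=np.linalg.lstsq(np.c_[W[:,:2],np.ones(len(W))],W[:,2],rcond=None)
tab=s["tcp_pos"][:2];y=np.radians(-7);print("tilt",np.hypot(k[0],k[1]))
for nm,dx,dy in(("near",-15,-15),("far",135,165)):
    p=tab+np.array([dx*np.cos(y)-dy*np.sin(y),dx*np.sin(y)+dy*np.cos(y)])/1000;print(nm,(k[:2]@p+k[2]+.016-.01).round(4))
E
```

```text
time: 32.97
tcp_pos: [0.5247, 0.1416, 0.0838]
orientation: [0.9, -0.436, -0.0, 0.0]
contact_force: [-0.6, -0.4, -1.5]
grip_width: 0.0255
time: 33.3
tcp_pos: [0.5247, 0.1416, 0.0838]
orientation: [0.9, -0.436, -0.0, 0.0]
contact_force: [-0.5, 0.8, -1.9]
grip_width: 0.0219
[[122, 121, 109, 106, 291, 454, 462, 467, 456, 461], [134, 119, 135, 112, 102, 277, 314, 316, 315, 325], [120, 102, 116, 107, 126, 173, 314, 326, 321, 312]]
tilt 0.1282059352435417
near 0.0823
far 0.0523
```

View pics/s34.png

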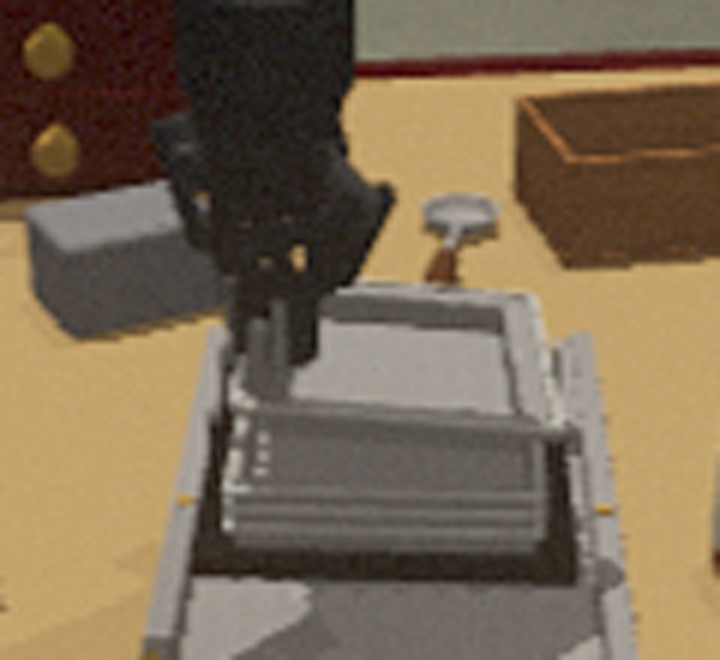

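The far corner reads 52 mm against a limit of 55 mm. With the tilt now locked at 120 N, I lower 5 mm and hold, which puts both corners well inside their limits.

```bash
python3 -m crank '[[[0,0,2,0,0],[0,0,4,0,0],[0,0,5,0,0],[0,0,5,0,0],[0,0,5,0,0],[0,0,5,0,0]]]' 120
python3 - <<'E'
from h import *
from bench import *
c=capture("side");np.savez("s35.npz",**c)
print(c["img"][202:212,[238,275,292]].astype(int).sum(2).T.tolist())
s=observe()
c=capture("wrist");np.savez("w35.npz",**c,p=s["tcp_pos"],q=s["orientation"])
from pl import *
W=plane("w35.npz",[(300,60),(200,60),(300,200),(250,120),(450,200),(500,130),(350,290),(540,150)])
k,_,_,_=np.linalg.lstsq(np.c_[W[:,:2],np.ones(len(W))],W[:,2],rcond=None)
tab=s["tcp_pos"][:2];y=np.radians(-7);print("tilt",np.hypot(k[0],k[1]))
for nm,dx,dy in(("near",-15,-15),("far",135,165)):
    p=tab+np.array([dx*np.cos(y)-dy*np.sin(y),dx*np.sin(y)+dy*np.cos(y)])/1000;print(nm,(k[:2]@p+k[2]+.016-.01).round(4))
E
```

```text
time: 33.9
tcp_pos: [0.5248, 0.1416, 0.0788]
orientation: [0.9, -0.436, -0.0, 0.0]
contact_force: [-0.6, -0.7, -1.3]
grip_width: 0.0221
[[118, 123, 118, 105, 287, 448, 459, 458, 455, 453], [135, 111, 109, 109, 95, 266, 315, 313, 321, 318], [133, 131, 129, 116, 112, 183, 312, 325, 322, 309]]
tilt 0.3455965530751326
near 0.1003
far 0.0211
```

Run:
```python
from pl import *
W=plane("w35.npz",[(300,60),(200,60),(300,200),(250,120),(450,200),(500,130),(350,290),(540,150)]);print(W.round(4).tolist())
save("w35.png",np.load("w35.npz")["img"],0,0,512,384,1.5);save("s35.png",np.load("s35.npz")["img"],200,110,320,220,6)
```

```text
[[0.5852, 0.2252, 0.0574], [0.5641, 0.2519, 0.0572], [0.5479, 0.1979, 0.0628], [0.5587, 0.2277, 0.0595], [0.5811, 0.1559, 0.0628], [0.6101, 0.1578, 0.0601], [0.5391, 0.1672, 0.086], [0.6136, 0.1421, 0.0612]]
```

View pics/s35.png

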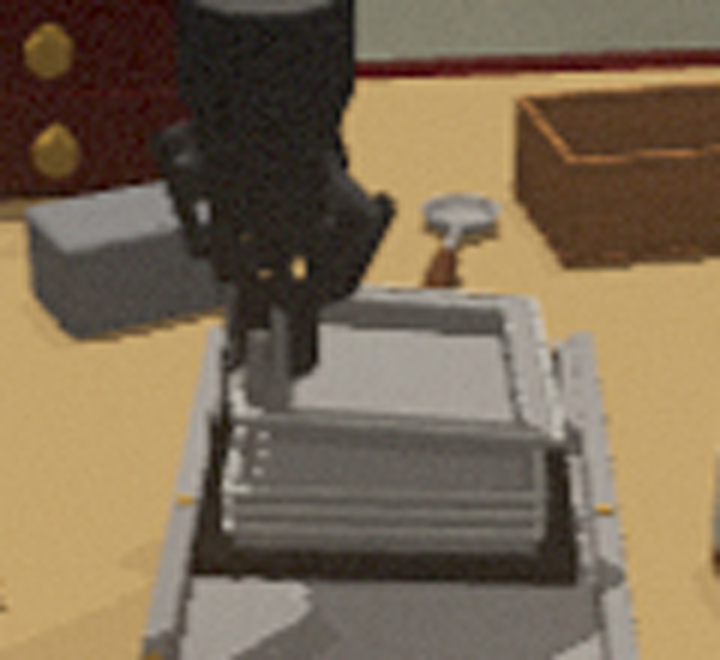

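View pics/w35.png

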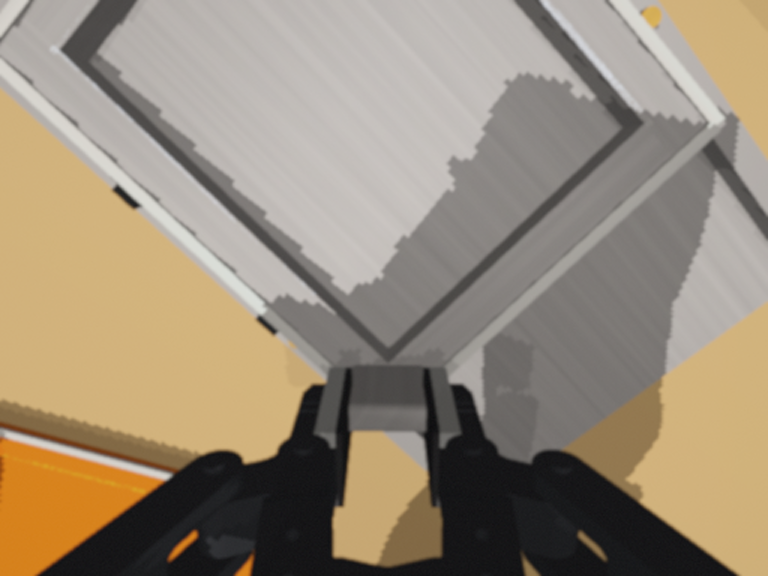

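Run:
```python
from h import *
from bench import *
c=capture("top");save("t36.png",c["img"],150,125,250,210,8);np.savez("t36.npz",**c)
s=np.load("s35.npz")
for n,p in dict(farR=(528,303),farR2=(520,308),farmid=(430,293),nearR=(545,432)).items():
    print(n,w(s,200+p[0]/6,110+p[1]/6).round(4))
```

```text
farR [0.6714 0.2813 0.0603]
farR2 [0.6647 0.2691 0.0636]
farmid [0.6201 0.2873 0.0658]
nearR [0.6462 0.1091 0.0797]
```

View pics/t36.png

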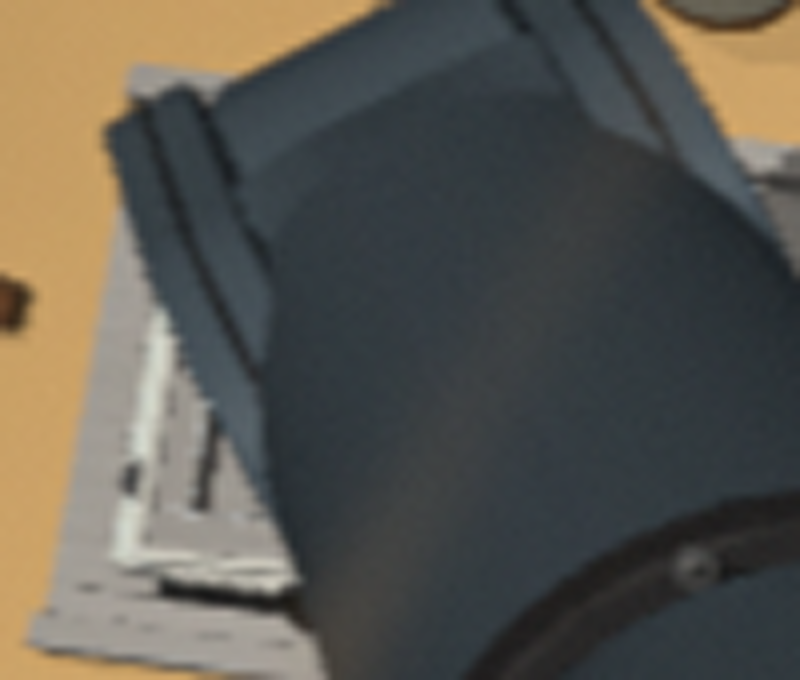

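```bash
python3 -m crank '[[[0,0,-4,0,0],[0,0,-10,0,0],[0,0,-18,0,0],[0,0,-28,0,0],[0,0,-40,0,0],[0,0,-55,0,0],[0,0,-70,0,0],[0,0,-85,0,0],[0,0,-100,0,0],[0,0,-110,0,0],[0,0,-114,0,0],[0,0,-114,0,0]]]' 120
python3 - <<'E'
from h import *
from bench import *
c=capture("side");save("s37.png",c["img"],180,60,330,220,5)
print(c["img"][202:212,[238,275,292]].astype(int).sum(2).T.tolist())
s=observe()
c=capture("wrist");save("w37.png",c["img"],0,0,512,384,1.5);np.savez("w37.npz",**c,p=s["tcp_pos"],q=s["orientation"])
E
```

```text
time: 35.05
tcp_pos: [0.5253, 0.1418, 0.1941]
orientation: [0.9, -0.436, 0.001, -0.001]
contact_force: [-0.5, -0.7, -1.9]
grip_width: 0.0219
[[124, 130, 127, 118, 298, 460, 467, 459, 458, 456], [156, 116, 112, 114, 88, 271, 287, 287, 288, 282], [97, 126, 128, 128, 104, 168, 316, 317, 320, 312]]
```

View pics/s37.png

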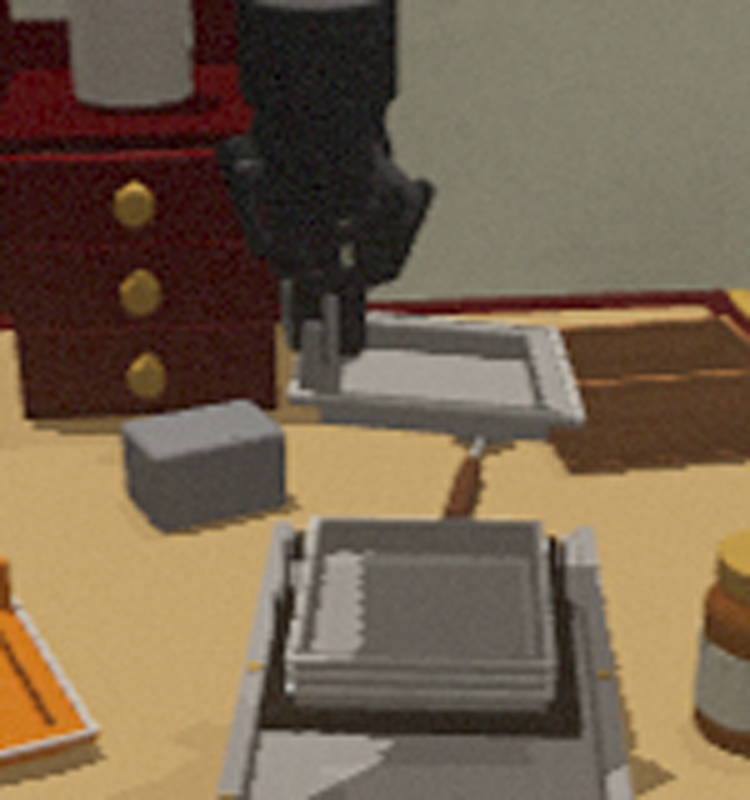

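View pics/w37.png

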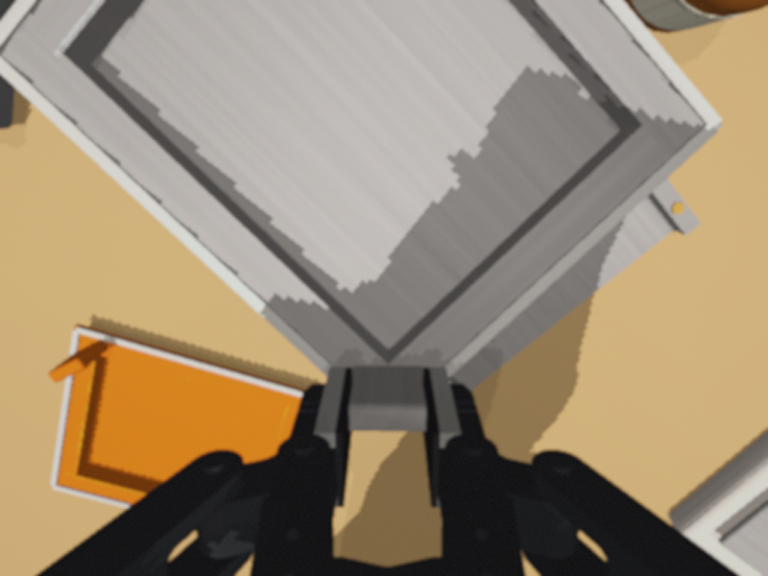

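Run:
```python
from pl import *
W=plane("w37.npz",[(300,60),(200,60),(300,200),(250,120),(450,180),(500,130),(345,280),(540,150)])
k,_,_,_=np.linalg.lstsq(np.c_[W[:,:2],np.ones(len(W))],W[:,2],rcond=None);print("tilt",np.hypot(k[0],k[1]),(W[:,2]-np.c_[W[:,:2],np.ones(8)]@k).round(4))
R=plane("w37.npz",[(389,350)]) ;print("inner corner",R)
p=plane("w37.npz",[(640,125),(90,60)]);print("well corners R,L",p.round(4), "mid",p[:,:2].mean(0).round(4), "z",(k[:2]@p[:,:2].mean(0)+k[2]).round(4))
```

```text
tilt 0.12558114702864964 [ 0.0003  0.      0.     -0.0003 -0.0001  0.0001  0.0001 -0.0001]
inner corner [[0.52454417 0.13920693 0.18613671]]
well corners R,L [[0.6373 0.1262 0.1883]
 [0.541  0.2813 0.1709]] mid [0.5892 0.2037] z 0.1715
```

```bash
python3 -m crank '[[[4,3,0,0,0],[12,10,0,0,0],[24,20,0,0,0],[38,32,0,0,0],[54,45,0,0,0],[70,58,0,0,0],[86,71,0,0,0],[102,84,0,0,0],[118,98,0,0,0],[134,111,0,0,0],[150,124,0,0,0],[166,137,0,0,0],[182,150,0,0,0],[198,164,0,0,0],[214,177,0,0,0],[230,190,0,0,0],[246,204,0,0,0]]]' 120; python3 -m crank '[[[16,13,0,0,0],[32,26,0,0,0],[48,40,0,0,0],[64,53,0,0,0],[80,66,0,0,0],[95,79,0,0,0],[108,90,0,0,0],[119,99,0,0,0],[128,106,2,0,0],[134,111,6,0,0],[138,114,12,0,0],[139,115,18,0,0],[139,115,23,0,0],[139,115,26,0,0],[139,115,26,0,0],[139,115,26,0,0],[139,115,26,0,0]]]'
python3 - <<'E'
from h import *
from bench import *
s=observe()
c=capture("wrist");save("w38.png",c["img"],0,0,512,384,1.5);np.savez("w38.npz",**c,p=s["tcp_pos"],q=s["orientation"])
c=capture("side");save("s38.png",c["img"],150,150,400,384,3)
print(c["img"][202:212,[238,275,292]].astype(int).sum(2).T.tolist())
c=capture("top");save("t38.png",c["img"],100,50,480,300,2);np.savez("t38.npz",**c)
from pl import *
W=plane("w38.npz",[(300,60),(200,60),(300,200),(250,120),(450,180),(500,130),(345,280),(540,150)])
k,_,_,_=np.linalg.lstsq(np.c_[W[:,:2],np.ones(len(W))],W[:,2],rcond=None);print("tilt",np.hypot(k[0],k[1]),(W[:,2]-np.c_[W[:,:2],np.ones(8)]@k).round(4))
p=s["tcp_pos"][:2]+np.array([.067,.065]);print("centre",p,"floor z",k[:2]@p+k[2])
E
```

```text
time: 36.57
tcp_pos: [0.516, -0.1798, 0.1922]
orientation: [0.9, -0.437, -0.001, 0.0]
contact_force: [-0.7, 0.0, -2.1]
grip_width: 0.022
time: 37.98
tcp_pos: [0.513, -0.3578, 0.1671]
orientation: [0.9, -0.436, 0.0, -0.0]
contact_force: [0.5, -0.7, -1.5]
grip_width: 0.0219
[[151, 145, 147, 153, 146, 140, 150, 130, 132, 149], [118, 121, 91, 131, 122, 119, 126, 100, 127, 121], [140, 136, 111, 131, 131, 126, 125, 136, 125, 137]]
tilt 0.1284569788608242 [ 0.0001  0.0002 -0.0002 -0.0003 -0.0001 -0.      0.0002  0.    ]
centre [ 0.5800364  -0.29278138] floor z 0.144834991243539
```

View pics/s38.png

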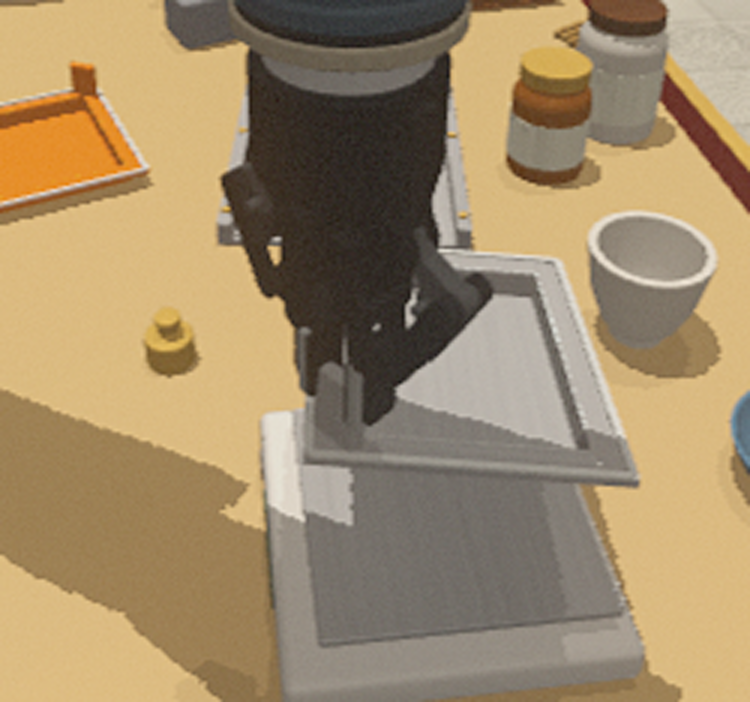

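View pics/t38.png

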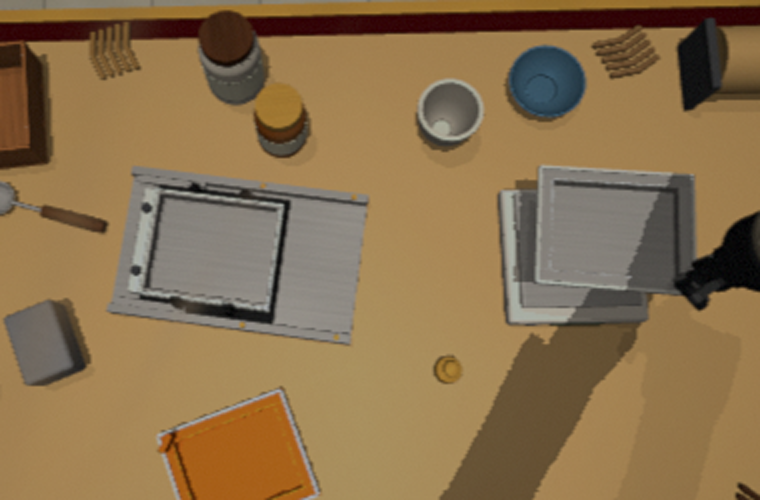

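View pics/w38.png

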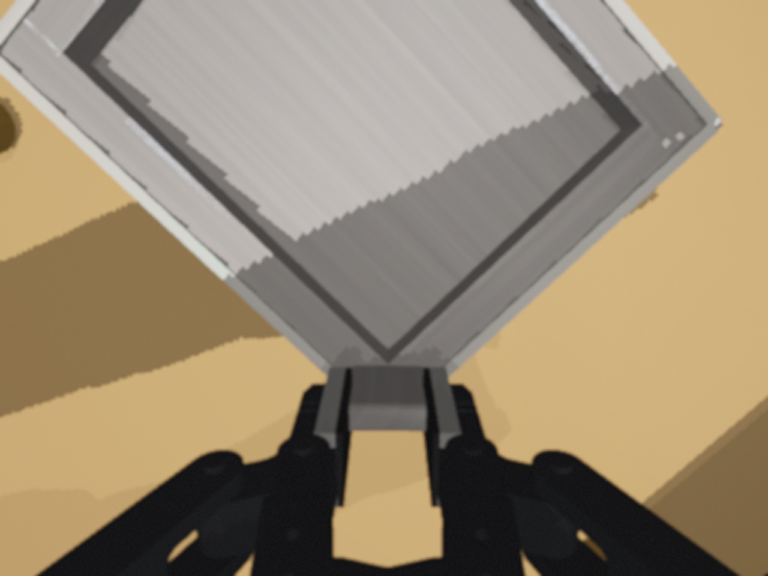

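Run:
```python
from h import *
t=np.load("t38.npz")
P=np.array([w(t,100+x/2,50+y/2) for x,y in((544,175),(688,181),(541,278))]);print(P.round(3)); print("centre from diag",((P[1]+P[2])/2).round(3))
F=w(t,100+612/2,50+235/2);print("floor",F.round(3))
save("t38b.png",t["img"],155,130,260,215,7)
S=[atz(t,100+x/2,50+y/2,.016)[:2]*1000 for x,y in((289,203),(274,321))];m=(S[0]+S[1])/2;print("tail",S,"mid along",m@[.1426,.9898],"ang",np.degrees(np.arctan2(*(S[0]-S[1])[::-1])))
```

```text
[[ 0.648 -0.218  0.149]
 [ 0.632 -0.383  0.164]
 [ 0.518 -0.202  0.161]]
centre from diag [ 0.575 -0.292  0.163]
floor [ 0.572 -0.295  0.146]
tail [array([654.98104958,  98.99434255]), array([486.776162  , 121.18294898])] mid along 190.37303076217708 ang -7.514736221238906
```

View pics/t38b.png

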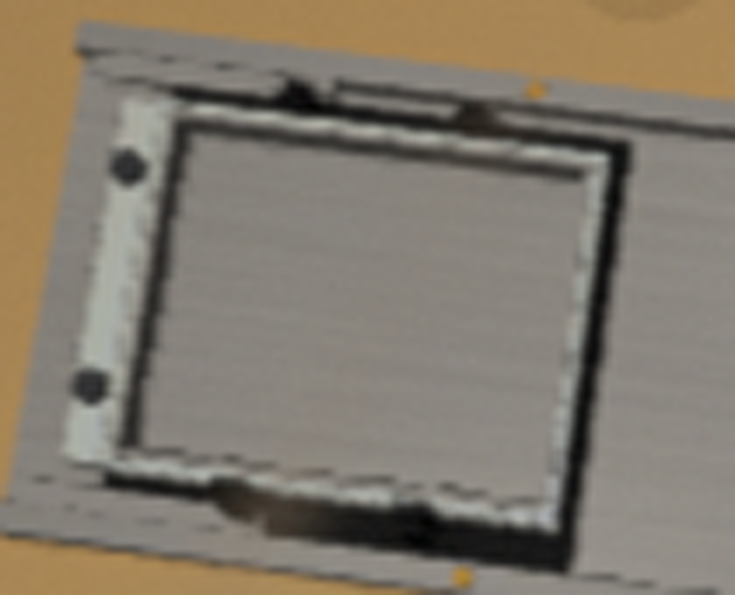

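```bash
python3 -m crank '[[[0,0,0,0,0],[0,0,0,0,0],[0,0,0,0,0],[0,0,0,0,0],[0,0,0,0,0],[0,0,0,0,0]]]' 120
python3 - <<'E'
from h import *
from bench import *
s=observe()
c=capture("wrist");np.savez("w39.npz",**c,p=s["tcp_pos"],q=s["orientation"])
from pl import *
W=plane("w39.npz",[(300,60),(200,60),(300,200),(250,120),(450,180),(500,130),(345,280),(540,150)])
k,_,_,_=np.linalg.lstsq(np.c_[W[:,:2],np.ones(len(W))],W[:,2],rcond=None);t=np.hypot(k[0],k[1]);print("tilt",t,s["dq"].round(3),s["grip_width"])
if t<.15: sign_off(); print("signed off")
E
```

```text
time: 38.63
tcp_pos: [0.5127, -0.3582, 0.1668]
orientation: [0.9, -0.436, -0.0, -0.0]
contact_force: [1.4, 0.1, -1.6]
grip_width: 0.0222
tilt 0.2321180405362859 [ 0.    -0.    -0.002 -0.001 -0.002  0.001  0.002] 0.02218077612503999
```

Run:
```python
from pl import *
for n in("w38.npz","w39.npz"):
    W=plane(n,[(300,60),(200,60),(300,200),(250,120),(450,180),(500,130),(345,280),(540,150)]);print(W[:,2].round(4))
    W=np.array(W)[[0,1,2,3,4,5,7]];k=np.linalg.lstsq(np.c_[W[:,:2],np.ones(7)],W[:,2],rcond=None)[0];print(np.hypot(k[0],k[1]),(W[:,2]-np.c_[W[:,:2],np.ones(7)]@k).round(4))
```

```text
[0.144  0.1439 0.1497 0.146  0.1492 0.1471 0.1539 0.1481]
0.11982609046071199 [ 0.      0.0001  0.0001 -0.0002  0.     -0.0001  0.    ]
[0.1647 0.1434 0.1496 0.1458 0.1491 0.1473 0.1732 0.1484]
0.12421878449116229 [ 0.0128 -0.0078  0.0033 -0.0034  0.0007 -0.0035 -0.0019]
```

Two depth samples were speckle outliers (20 mm jumps); the other six agree with the previous shot to within 0.5 mm. The tray is at rest, tilted about 0.12 rad. Handing in.

Run:
```python
from bench import *
s=observe();print(s["time"],s["tcp_pos"],s["contact_force"])
print(sign_off())
```

```text
38.6833 [ 0.51269392 -0.35822422  0.166799  ] [-0.07361248  0.61283611 -2.07138023]
the job is handed in; nothing more can be done
None
```

I handed the job in at 38.7 s, with the tray held above the scale and the lower trays flat against the stop. The hand-in gives no verdict, and the peel needed a second try.

**What I did**
- **First push and peel:** the fingertips sit about 26–32 mm behind the reported TCP, not 11 mm ahead as the text says. So my first push met the top tray's rim instead of the foot. I pushed again on the foot until it stopped hard at about 48 N. My first peel, gripping the tab across its 9 mm, then lifted the tray off level and pulled the stack back a few millimetres.
- **Second push and peel:** I put the tray back and pushed the foot home again, to about 52 N with no further movement. The tray's +x edge was still resting on top of its clips and would not snap back in. I then gripped the tab across its 26 mm side, against the text's advice, so the tray could tilt in the jaws. It tilted as planned; I clamped at 120 N and carried it to the scale.

**Last checks**
- **Step 2 (peel):** near corner about 78 mm and far corner about 51 mm in the stack frame. The far corner's limit is 55 mm, so the margin was about 3 mm.
- **Stack:** its tail edge did not move between the last push and lifting the tray clear. The final top view puts its front about 1 mm past my measured stop face, which means home within measuring error.
- **Tray:** centre within about 8 mm of the middle of the plate (the views differ by a few millimetres), underside about 100 mm above it, tilt about 0.12 rad against the limit of 0.2, at rest.
- **Disagreements:** my last automatic tilt check read 0.23 rad. I put that down to two bad depth samples, since the other six matched the previous picture to 0.5 mm. Before the second push, the stack's edge showed a yaw of 1–2°; the final top view shows about 0.7°.

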